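# Shut the cement tin and put glue pots and templates away

### The job

Before anything else, screw the loose lid of the cement tin down tight (clockwise). Then tidy the bench: stand every glue pot fully down in a socket of the holder, its rib in the socket's notch, and hang every strap template upright on a pin of its own by sliding its side slot over the pin and letting it drop so the pin sits in the notch at the slot's end. Leave the thread spool, the steel weight and the dye jar where they stand.

Things in the scene. Friction and masses are not known exactly. Their poses are not given: they have to be found in the camera images.
- tin_lid (a joint): screw lid of the cement tin, angle in rad: 0 = tight against its stop, positive = loosened, anticlockwise seen from above; starts 0.8 to 1.3; friction 0.08 N m, stays where left, does not rise or come off
- lid_grip (a point): point on the lid's axis, in the middle of its wing bar, 109 above the bench; the bar is 64 long, 14 wide and 36 high (18 below and above this point), along the point's x axis; the lid disc under it is 84 across. The tin is fixed to the bench, 80 in diameter
- template0: plywood strap template standing in a block's groove: upright plate 10 thick (x -5 to 5), 67.5 wide (y -35 to 32.5), 155 high, 80 g. Origin mid bottom edge, z up. Grip it across its thickness, from above, on the solid top (heights 108 to 155; fingertips above height 115 clear pin head and rail). An L-shaped slot opens at its -y edge, see template0_seat. Two or all three templates are present.
- template1: another strap template, exactly like template0 (same sizes, slot and axes); may be absent. Each starts in the groove (12 wide, 24 deep, floor 10 above the bench) of its own wooden block, 56 x 90 x 34 high, fixed to the bench
- template2: another strap template, exactly like template0 (same sizes, slot and axes); may be absent. Each starts in the groove (12 wide, 24 deep, floor 10 above the bench) of its own wooden block, 56 x 90 x 34 high, fixed to the bench
- template0_seat (a point): point of template0 at height 103, y=0, where the pin's axis passes once hung. Slot, cut right through: a level entry from the -y edge to y=7, heights 76 to 92, then at its inner end (y -7 to 7) a notch rising to height 108. So the 10 mm pin slides in at height 84 of the plate until in line with y=0; then the plate drops 19 mm and hangs, pin at height 103
- template1_seat (a point): the same point of template1 (height 103, y=0); same slot
- template2_seat (a point): the same point of template2 (height 103, y=0); same slot
- pin_rail: steel bar 16 x 360 x 16 along its own y, centred 140 above the bench on two posts at y = -170 and 170 (feet 110 x 40 x 8); fixed. Three level pins, 130 apart, stick out along its -x (towards the robot). Origin on the bench under the bar's middle
- pin0 (a point): point on the axis of pin 0 (rail y = -130), 140 above the bench, mid-way between the bar's face and the pin's head. Pin 10 diameter, free length 18 (9 either side of this point, along the rail's x), head 20 diameter and 5 thick; a template hangs in the rail's y-z plane, either face outward, one a pin
- pin1 (a point): point on the axis of pin 1 (rail y = 0), 140 above the bench, mid-way between the bar's face and the pin's head. Pin 10 diameter, free length 18 (9 either side of this point, along the rail's x), head 20 diameter and 5 thick; a template hangs in the rail's y-z plane, either face outward, one a pin
- pin2 (a point): point on the axis of pin 2 (rail y = 130), 140 above the bench, mid-way between the bar's face and the pin's head. Pin 10 diameter, free length 18 (9 either side of this point, along the rail's x), head 20 diameter and 5 thick; a template hangs in the rail's y-z plane, either face outward, one a pin
- holder: pot holder, plywood base 100 x 300 x 8 with three ring sockets on it, fixed; origin at the centre of its underside. Its notches face its own -x
- socket0 (a point): centre of the floor of socket 0 (holder y = -100), 8 above the bench; ring of inner diameter 63, wall 8, rising 18 above this floor, with one notch 15 wide through the wall's full height, on the side of the holder's -x; takes any pot, its rib (pot +x) pointing along the holder's -x
- socket1 (a point): centre of the floor of socket 1 (holder y = 0), 8 above the bench; ring of inner diameter 63, wall 8, rising 18 above this floor, with one notch 15 wide through the wall's full height, on the side of the holder's -x; takes any pot, its rib (pot +x) pointing along the holder's -x
- socket2 (a point): centre of the floor of socket 2 (holder y = 100), 8 above the bench; ring of inner diameter 63, wall 8, rising 18 above this floor, with one notch 15 wide through the wall's full height, on the side of the holder's -x; takes any pot, its rib (pot +x) pointing along the holder's -x
- pot0: round squat glue pot, white with a red cap: body 58 diameter up to height 56 (grip there), cap 42 diameter up to height 68; 180 g, heavy at the bottom, stands free. Origin at the centre of the underside, z up. One key rib on its side, along the pot's own +x: 9 wide, reaching 40 from the axis, from height 2 to 16. Two or all three pots are present.
- pot1: another glue pot, exactly like pot0; may be absent
- pot2: another glue pot, exactly like pot0; may be absent
- spool: wooden thread spool 48 diameter, 64 high, standing on the bench; origin under its centre. A bystander: leave it alone.
- weight: steel pattern weight 52 diameter, 50 high; origin under its centre. A bystander: leave it alone.
- dye: amber glass dye jar with black cap, 56 diameter, 110 high; origin under its centre. A bystander: leave it alone.
Not all that is in view belongs to the job. What is shaped like the template0 but green or yellow is not meant.

How it is judged:
By the outcome, as a careful person would: the job done as asked, in the order asked, and still so for the second after the job is handed in, with the robot touching nothing.
Of template0, template1, template2 only 2 to 3 are there at a start; the rules pass over those that are not, and their reading is None.
Of pot0, pot1, pot2 only 2 to 3 are there at a start; the rules pass over those that are not, and their reading is None.
At some moment in a run one of pot0, pot1, pot2 may be knocked a few centimetres aside while the robot is not near it.
It also fails if it takes over 210 s, if anything falls off the work surface, if the arm or the gripper's body presses on something with over 40 N, if the wrist force passes 120 N, or if a joint passes its speed limit or range.

### The arm

A 6-joint arm with a two-finger parallel gripper is mounted at the origin on the work surface. World frame = base frame: x ahead of the robot, y to its left, z up, the work surface at z = 0. Lengths are in m, angles in degrees, forces in N, time in s.
With the tool pointing down it reaches from about 0.3 to 0.75 m from the base axis. Payload 8.5 kg.
Tool frame: the origin (TCP) lies on the centre line of the jaws, within the pads' length; the fingertips stand env.tcp_to_tips ahead of it and the grasp point (between the pads) lies 8 mm behind it (env.tcp_to_tips is the distance from the TCP to the fingertips, in m); z points along the fingers, y is the direction in which the jaws open and shut (so a half turn about z gives the same grasp; the last joint's range is limited). The gripper opens to 85 mm and grips with 20 to 120 N. Pads are 22 mm wide; open, the fingers measure 114 mm over their backs; the gripper's body (76 mm by 85 mm) begins 54 mm behind the grasp point. The pads swing forward as they close: fully open they stand 13 mm farther back than shut.
Start: joints at [-84.299, 21.807, 74.336, -0, 83.858, -12.336], TCP at [0.17, -0.523, 0.214] pointing down, gripper open.
Joint ranges: [-178.18, 178.18], [-50.72, 133.34], [12.68, 142.11], [-81.47, 261.47], [9.98, 163.14], [-165.26, 165.26]. Speed limits (degrees/s): [136.94, 136.94, 180, 180, 180, 180].

### API

Orientations are given as a 3x3 rotation matrix whose columns are the frame's x, y, z axes.
In Python, from rig import env gives the robot as it stands. The module is installed in compiled form; this text tells all that it offers.
- The arm moves only by the tool carry_out, never from a script. Its argument "rows" is a list of rows, each an object of numbers: "tx", "ty", "tz": the shift along the tool's x, y, z in cm; "yaw": the turn about the tool's z in rad. In form: [{"tx": .., "ty": .., "tz": .., "yaw": ..}, ...]. A call has 1 to 12 rows; each row shifts and turns the pose as measured when the row begins, along the tool's axes as they then stand; what a row does not reach is not made up. A row lasts 1/10 s, in which the tool goes at most 50 mm and 8.59 degrees, less where a joint would pass 70% of its speed; a pose out of reach is approached as far as the arm can. A call is refused whole if a number of a shift passes 5 or a number of a turn 0.15, either way. A call with a gripper value outside its range is refused whole. "jaw" is the closure, from -1 (fully open) to 1 (shut), set as the call begins (left out, the last holds). The fingers move at their own pace and stop on an object; "squeeze" is the grip in N (left out, the last holds). Time passes only in rows, so rows that do not move let the fingers close. It gives the time, the measured TCP pose, the force and the opening at its end, in the units of the state.
- env.observe(): the state, without advancing time (a new reading comes with each control period).
- env.get_image(name): name is "side" or "top"; returns the picture (420x560x3 uint8, red, green, blue); there is no depth.
- env.camera_params(name): a dict with "vertical_fov" (degrees; the focal length in pixels is half the picture's height over the tangent of half this angle, whatever the lens; pixels are square), "cx", "cy" (the principal point, pixels), "view" (4x4, takes a point from world to camera coordinates). Camera axes: x right, y up, looking along -z (the intrinsics and any distortion apply to the point x, -y, -z); pixel columns grow to the right and rows downward; lengths in m; the calibration is good to about 2 mm. A picture is of the moment at which its call begins. camera_params takes no time and is no camera call.
- env.close_job(): hands the job in, once; it reports no verdict.
The state is a dict: "time_s": time; "q": joint angles; "qvel": joint speeds; "joint_efforts": joint torques, N m; "position": TCP position; "tool_rot": TCP orientation; "ft_force": force on the tool from outside, world axes, zero at the start; "wrist_torque": the same for the moment, N m; "grip_width": finger opening in m.
Only numpy, scipy, OpenCV 4.12 (cv2) and the standard library are available. Lean on these libraries where they do the work, as an engineer would, in place of code of your own. Each camera call takes 0.05 s, during which the arm holds its last target. There are 200 camera calls.

## Working session

There is one attempt and no reset: what is moved stays moved. The work goes in short steps, Python scripts to look and compute and a tool call to move; the robot and the scene stay as the last step left them, time stands still between calls to the robot, and variables do not carry over. Pictures are saved under pics/ and viewed, about 12 in all and at most 16, crops included, and the job is handed in when it is done.

Besides the shell and the picture viewer there is one more tool, called after ">>>" by a JSON object that holds its "method" and its "body". carry_out: Moves the arm, as the interface text tells. Its arguments: {"type":"object","properties":{"rows":{"type":"array","items":{"type":"object","properties":{"tx":{"type":"number"},"ty":{"type":"number"},"tz":{"type":"number"},"yaw":{"type":"number"}}}},"jaw":{"type":"number"},"squeeze":{"type":"number"}},"required":["rows"]}

```bash
mkdir -p pics; ls; cat > h.py <<'E'
import numpy as np, cv2
from rig import env
def cam(n):
    p=env.camera_params(n); f=210/np.tan(np.radians(p['vertical_fov'])/2)
    return f,p['cx'],p['cy'],np.array(p['view']),p
def ray(n,u,v):
    f,cx,cy,V,p=cam(n); d=np.array([(u-cx)/f,-(v-cy)/f,-1]); R=V[:3,:3]
    return -R.T@V[:3,3], R.T@d
def onz(n,u,v,z):
    o,d=ray(n,u,v); return o+d*(z-o[2])/d[2]
def proj(n,P):
    f,cx,cy,V,p=cam(n); c=V[:3,:3]@np.array(P)+V[:3,3]
    return np.array([cx+f*c[0]/-c[2], cy-f*c[1]/-c[2]])
def two(a,b):
    (o1,d1),(o2,d2)=ray('top',*a),ray('side',*b)
    d1/=np.linalg.norm(d1);d2/=np.linalg.norm(d2)
    t=np.linalg.lstsq(np.c_[d1,-d2],o2-o1,rcond=None)[0]
    A,B=o1+d1*t[0],o2+d2*t[1]; return (A+B)/2,np.linalg.norm(A-B)
def save(n,fn,crop=None,s=1):
    im=env.get_image(n)[:,:,::-1]
    cv2.imwrite('pics/raw_'+fn,im)
    if crop: im=im[crop[1]:crop[3],crop[0]:crop[2]]
    cv2.imwrite('pics/'+fn,cv2.resize(im,None,fx=s,fy=s,interpolation=cv2.INTER_CUBIC)); return im
E
python3 - <<'E'
from h import *
for n in('top','side'):
    save(n,n+'0.png',None,1.42); print(env.camera_params(n)); o,d=ray(n,280,210);print(o)
s=env.observe();print(s,env.tcp_to_tips)
E
```

```text
pics
{'vertical_fov': 51.30128233907707, 'cx': 277.134916214854, 'cy': 206.8922011129066, 'view': array([[-0.01713622, -0.99978123,  0.01199348,  0.01868763],
       [ 0.98803942, -0.01509403,  0.153461  , -0.50282233],
       [-0.1532464 ,  0.01447977,  0.98808192, -1.37024123],
       [ 0.        ,  0.        ,  0.        ,  1.        ]])}
[0.28714398 0.0309347  1.43085007]
{'vertical_fov': 57.89329568339561, 'cx': 278.027109668548, 'cy': 204.32647132695706, 'view': array([[-0.76176108, -0.6475684 ,  0.01937063,  0.38012549],
       [ 0.33652204, -0.36996133,  0.865957  , -0.25037726],
       [-0.55360001,  0.66617099,  0.49974318, -0.83854067],
       [ 0.        ,  0.        ,  0.        ,  1.        ]])}
[-0.09039385  0.71213881  0.62850766]
{'time_s': 0.1, 'q': array([-8.42992805e+01,  2.18367728e+01,  7.43775927e+01, -1.10704001e-03,
        8.38577780e+01, -1.23345252e+01]), 'qvel': array([-0.05876026, -0.1739763 , -0.11761006,  0.05995555, -0.0274202 ,
       -0.01602679]), 'joint_efforts': array([ 3.63069055e-03, -4.49223018e+01, -2.31655616e+01, -1.76603780e-04,
        3.66213470e-03, -3.54209044e-05]), 'position': array([ 0.17025756, -0.52269825,  0.21389347]), 'tool_rot': array([[ 9.50865623e-01,  3.09603853e-01, -1.44188998e-04],
       [ 3.09603786e-01, -9.50864833e-01,  1.25100677e-03],
       [ 2.50212267e-04, -1.23418079e-03, -9.99999207e-01]]), 'ft_force': array([ 0.46322009,  0.52404285, -0.50805996]), 'wrist_torque': array([ 0.03455511, -0.06030423,  0.04265136]), 'grip_width': 0.08564278866403066} 0.011
```

View pics/top0.png

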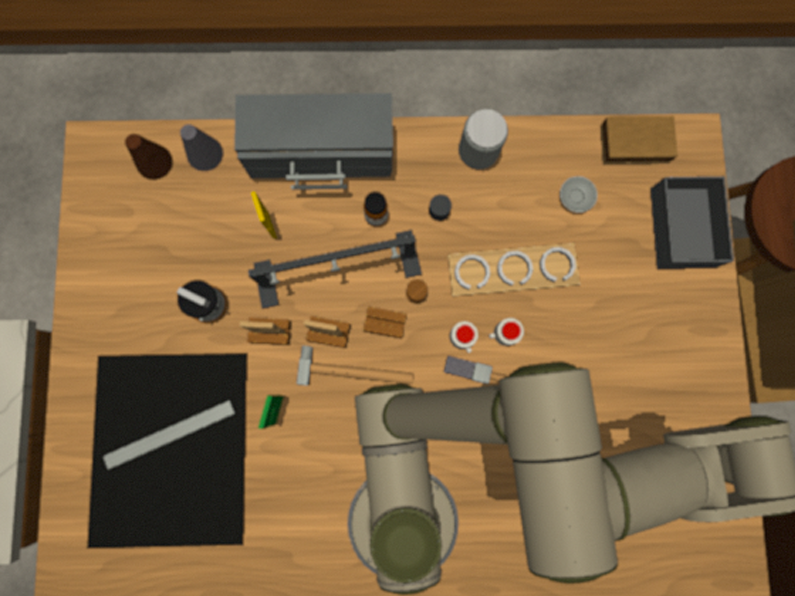

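View pics/side0.png

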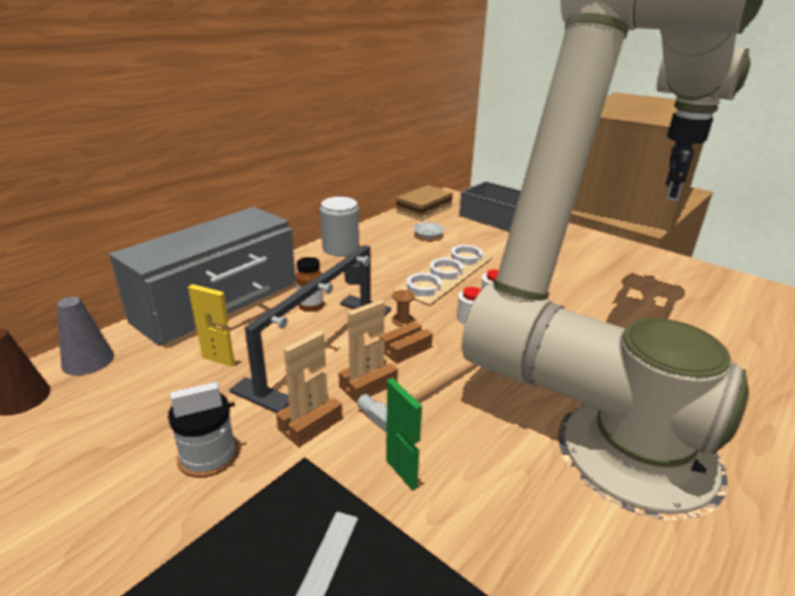

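The images show two templates (in two of the three blocks), two red-capped pots, the tin at left, and yellow and green decoys. I'll crop closer for measuring.

```bash
python3 - <<'E'
from h import *
t=cv2.imread('pics/raw_top0.png');s=cv2.imread('pics/raw_side0.png')
def cr(im,b,k,fn):
    a=cv2.resize(im[b[1]:b[3],b[0]:b[2]],None,fx=k,fy=k,interpolation=cv2.INTER_CUBIC)
    for u in range(b[0]//10*10+10,b[2],10): cv2.line(a,((u-b[0])*k,0),((u-b[0])*k,6 if u%50 else 14),(255,0,255),1)
    for v in range(b[1]//10*10+10,b[3],10): cv2.line(a,(0,(v-b[1])*k),(6 if v%50 else 14,(v-b[1])*k),(255,0,255),1)
    return a
A=cr(t,(110,155,310,255),4,'');B=cr(t,(290,155,430,255),4,'')
cv2.imwrite('pics/c1.png',A)
cv2.imwrite('pics/c2.png',np.hstack([B]))
cv2.imwrite('pics/c3.png',cr(s,(110,160,310,335),4,'')[:700][:600])
E
```

```text
(no output)
```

View pics/c1.png

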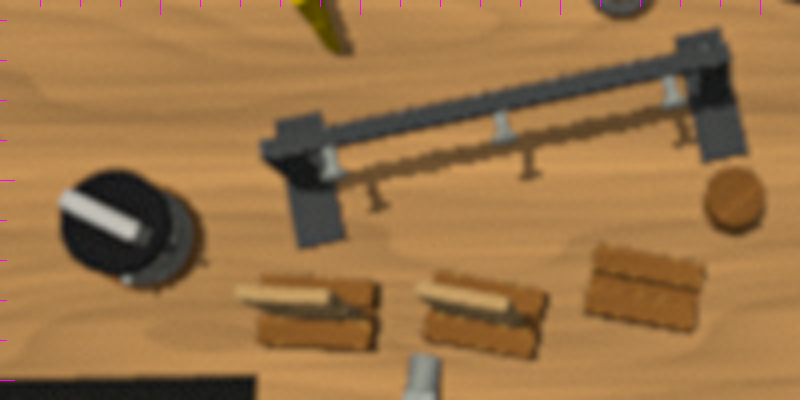

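View pics/c2.png

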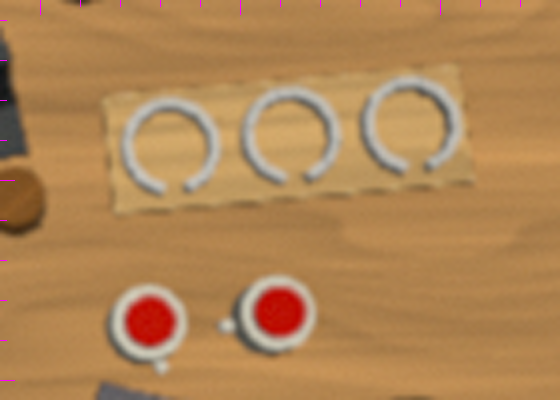

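View pics/c3.png

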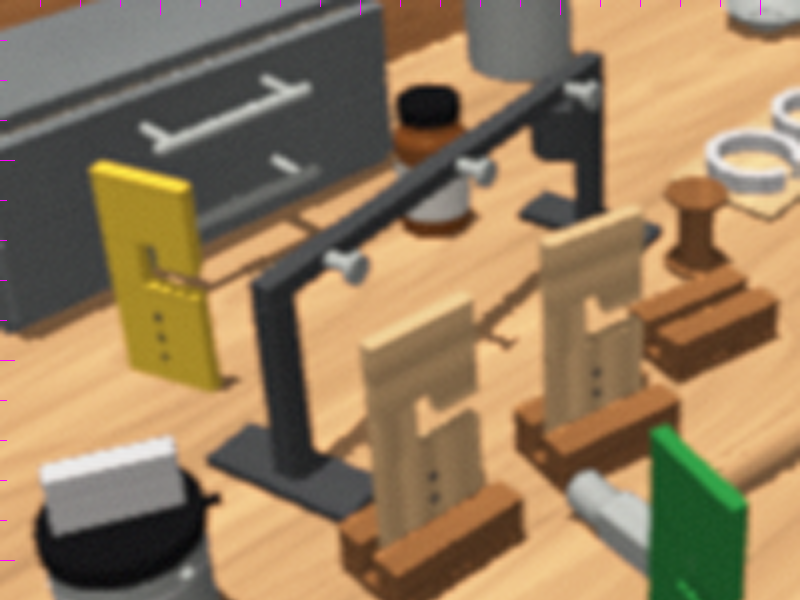

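```bash
cat > m.py <<'E'
from h import *
t=cv2.imread('pics/raw_top0.png');s=cv2.imread('pics/raw_side0.png')
def blobs(im,lo,hi,box,mn=4,mx=9999,label=''):
    h=cv2.cvtColor(im,cv2.COLOR_BGR2HSV); m=cv2.inRange(h,lo,hi); k=np.zeros_like(m)
    x0,y0,x1,y1=box; k[y0:y1,x0:x1]=m[y0:y1,x0:x1]
    n,l,st,c=cv2.connectedComponentsWithStats(k)
    out=[]
    for i in range(1,n):
        if mn<=st[i,4]<=mx:
            pts=np.argwhere(l==i)[:,::-1].astype(np.float32); r=cv2.minAreaRect(pts)
            print(label,'area',st[i,4],'c',c[i].round(2),'bbox',st[i,:4],'rect',np.round(r[0],1),np.round(r[1],1),round(r[2],1)); out.append((c[i],pts,r))
    return out
E
python3 - <<'E'
from m import *
for c,p,r in blobs(t,(0,150,120),(8,255,255),(300,200,400,260),30,label='cap'):
    print(onz('top',*c,.068).round(4))
blobs(t,(0,0,140),(180,60,255),(310,170,430,255),3,label='white')
b=blobs(t,(0,0,130),(180,70,255),(120,195,155,225),10,label='bar')
blobs(t,(0,0,0),(180,255,45),(110,185,170,240),50,label='disc')
blobs(t,(0,0,110),(180,70,255),(180,160,290,205),3,label='pinT')
blobs(s,(0,0,110),(180,70,255),(185,170,270,235),3,label='pinS')
blobs(t,(0,0,25),(180,110,85),(170,155,300,220),20,label='rail')
blobs(t,(10,40,190),(30,120,255),(165,220,250,240),10,label='tmpl')
h=cv2.cvtColor(t,cv2.COLOR_BGR2HSV); print(h[226:234,165:200:3].tolist())
E
```

```text
cap area 116 c [359.5 232.5] bbox [354 227  12  12] rect [359.5 232.5] [11. 11.] 90.0
cap area 114 c [327.18 234.8 ] bbox [322 229  12  12] rect [327.5 234.5] [11. 11.] 90.0
[ 0.4134 -0.2457  0.068 ]
[ 0.4078 -0.144   0.068 ]
white area 165 c [392.24 184.61] bbox [381 174  24  24] rect [392.5 185.5] [23. 23.] 90.0
white area 164 c [362.31 187.13] bbox [351 177  24  24] rect [362.5 188.5] [23. 23.] 90.0
white area 171 c [332.15 190.32] bbox [320 179  25  24] rect [332.  190.5] [23. 24.] 90.0
white area 114 c [357.83 233.46] bbox [350 224  19  19] rect [359.  232.5] [17.7 17.7] 45.0
white area 121 c [326.02 236.82] bbox [318 226  18  22] rect [326.6 235.3] [18.2 18. ] 29.7
white area 11 c [346.64 236.09] bbox [345 235   4   3] rect [346.5 236. ] [2. 3.] 90.0
bar area 98 c [134.22 208.16] bbox [125 202  19  13] rect [134.2 208.1] [20.1  4.5] 26.6
disc area 386 c [140.06 210.97] bbox [126 198  28  26] rect [138.9 210.4] [24.8 26.6] 80.5
pinT area 25 c [277.36 177.32] bbox [276 174   5   7] rect [278. 177.] [4. 6.] 0.0
pinT area 23 c [235.17 186.13] bbox [234 183   4   7] rect [235.5 186.
[... 1718 characters left out ...]
28, 128], [18, 127, 131], [18, 126, 148], [18, 124, 154], [18, 129, 152], [18, 129, 162], [18, 125, 102], [17, 146, 94], [15, 182, 130]], [[16, 148, 162], [16, 141, 161], [16, 142, 142], [18, 134, 101], [18, 124, 84], [18, 130, 90], [18, 131, 103], [18, 129, 105], [17, 126, 115], [18, 126, 89], [17, 129, 87], [16, 165, 102]], [[16, 142, 167], [16, 140, 167], [16, 142, 163], [16, 140, 137], [18, 129, 81], [17, 121, 74], [19, 126, 81], [19, 125, 88], [18, 127, 90], [17, 125, 86], [18, 123, 91], [18, 127, 76]], [[17, 143, 171], [17, 145, 171], [16, 142, 172], [17, 142, 156], [16, 161, 108], [17, 140, 91], [17, 132, 85], [17, 123, 81], [17, 119, 79], [18, 123, 81], [19, 120, 87], [18, 109, 70]]]
```

```bash
python3 - <<'E' 2>&1 | grep -v area
from m import *
b=blobs(t,(0,0,130),(180,70,255),(120,195,155,225),10)[0]
box=cv2.boxPoints(b[2]); W=np.array([onz('top',*p,.127) for p in box]);print('bar',onz('top',*b[0],.127),W.round(4))
pts=b[1]-b[1].mean(0);u,sv,v=np.linalg.svd(pts,full_matrices=False);d=v[0]*8
w=onz('top',*(b[0]+d),.127)-onz('top',*(b[0]-d),.127);print('bar ang',np.degrees(np.arctan2(w[1],w[0])))
d=blobs(t,(0,0,0),(180,255,45),(110,185,170,240),50)
R=[]
for c,p,r in blobs(t,(0,0,140),(180,60,255),(310,170,430,205),100):
    hull=cv2.convexHull(p); e=cv2.fitEllipse(hull); (cc,rr)=cv2.minEnclosingCircle(p)
    R.append(onz('top',*e[0],.026)); print('ring',e[0],cc,rr,R[-1].round(4))
R=np.array(R);w=R[2]-R[0];print('spacing',np.linalg.norm(np.diff(R,axis=0),axis=1),'holder y dir ang',np.degrees(np.arctan2(w[1],w[0])))
# pins heads: lowest part in top view; side head centres from crop
T={2:(193,198),1:(235.8,189),0:(278.6,180)};S={2:(197.5,226.5),1:(230.5,202.5),0:(256.3,183.5)}
for k in T: print('head',k,two(T[k],S[k]),onz('top',*T[k],.140).round(4))
# rail bar top edge lines: dark mask columns
g=cv2.cvtColor(t,cv2.COLOR_BGR2HSV); m=cv2.inRange(g,(0,0,25),(180,110,85))
L=[]
for x in list(range(197,231))+list(range(241,273)):
    col=np.where(m[160:197,x])[0]+160
    if len(col): L.append((x,col.min(),col.max(),len(col)))
L=np.array(L,float);k=L[:,3]<9
for j in(1,2):
    a=np.polyfit(L[k,0],L[k,j]+(-.5 if j==1 else .5),1); P=[onz('top',x,np.polyval(a,x),.148) for x in(193,278)]
    w=P[0]-P[1];print('edge',P[0].round(4),P[1].round(4),np.degrees(np.arctan2(w[1],w[0])),np.median(L[k,3]))
# templates tops
g=t[:,:,2].astype(int)
h=cv2.cvtColor(t,cv2.COLOR_BGR2HSV)
for bx in((165,222,200,234),(210,222,245,236)):
    for c,p,r in blobs(t,(17,100,183),(25,140,255),bx,15):
        q=cv2.boxPoints(r);W=np.array([onz('top',*z,.165) for z in q]);w=max((W[1]-W[0],W[2]-W[1]),key=np.linalg.norm)
        print('tmpl',onz('top',*c,.165).round(4),r,W.round(4).tolist(),np.linalg.norm(w),np.degrees(np.arctan2(w[1],w[0])))
# ribs at ht 16mm
for c in((346.4,236.2),(330.3,246.6)): print('rib',onz('top',*c,.016).round(4))
E
```

```text
bar [0.49205915 0.44120726 0.127     ] [[0.5003 0.4715 0.127 ]
 [0.5124 0.4659 0.127 ]
 [0.4842 0.4111 0.127 ]
 [0.4722 0.4168 0.127 ]]
bar ang -117.03998026783695
ring (392.6429748535156, 185.51393127441406) (392.5, 185.5) 12.349188804626465 [ 0.5703 -0.3705  0.026 ]
ring (362.526123046875, 188.24765014648438) (362.4090881347656, 188.40908813476562) 12.231515884399414 [ 0.5626 -0.2708  0.026 ]
ring (332.2800598144531, 191.1320343017578) (332.2590026855469, 191.30609130859375) 12.328485488891602 [ 0.5545 -0.1711  0.026 ]
spacing [0.0999464  0.10006258] holder y dir ang 94.54139704666537
head 2 (array([0.51964403, 0.26462221, 0.14044839]), np.float64(0.00443897956777549)) [0.5181 0.2631 0.14  ]
head 1 (array([0.5449729 , 0.13643592, 0.14067567]), np.float64(0.0038583883343572224)) [0.5436 0.1352 0.14  ]
head 0 (array([0.5724557 , 0.00819939, 0.13800374]), np.float64(0.006630859286200052)) [0.5694 0.0062 0.14  ]
edge [0.5516 0.2621 0.148 ] [0.6023 0.0075 0.148 ] 101.26923980748522 5.0
edge [0.5373 0.2619 0.148 ] [0.5883 0.0078 0.148 ] 101.35089896214065 5.0
tmpl [0.4263 0.2987 0.165 ] ((179.4451141357422, 227.99388122558594), (21.202856063842773, 2.3190624713897705), 6.34019136428833) [[0.4264, 0.3276, 0.165], [0.4331, 0.327, 0.165], [0.4253, 0.2659, 0.165], [0.4186, 0.2665, 0.165]] 0.06158004699611364 -97.2712235944412
tmpl [0.423  0.1665 0.165 ] ((224.55882263183594, 228.2352752685547), (21.584583282470703, 2.603165864944458), 12.52880573272705) [[0.4267, 0.1975, 0.165], [0.4341, 0.1959, 0.165], [0.4195, 0.1347, 0.165], [0.4121, 0.1364, 0.165]] 0.06285453672444208 -103.46500540868247
rib [ 0.4069 -0.213   0.016 ]
rib [ 0.374  -0.1595  0.016 ]
```

>>> {"method": "carry_out", "body": {"rows": [{"tx": 2.5, "ty": -3.4, "tz": -0.7}, {"tx": 2.5, "ty": -3.4, "tz": -0.7}, {"tx": 2.5, "ty": -3.4, "tz": -0.7}, {"tx": 2.5, "ty": -3.4, "tz": -0.7}, {"tx": 2.5, "ty": -3.4, "tz": -0.7}, {"tx": 2.5, "ty": -3.4, "tz": -0.7}, {"tx": 2.5, "ty": -3.4, "tz": -0.7}, {"tx": 2.5, "ty": -3.4, "tz": -0.7}, {"tx": 2.5, "ty": -3.4, "tz": -0.7}, {"tx": 2.5, "ty": -3.4, "tz": -0.7}, {"tx": 2.5, "ty": -3.4, "tz": -0.7}, {"tx": 2.5, "ty": -3.4, "tz": -0.7}], "jaw": -1, "squeeze": 40}}

```text
validation failed for argument at $.ro...
```

```bash
cat > go.py <<'E'
import sys
from h import *
def st():
    s=env.observe(); R=s['tool_rot']; phi=np.degrees(np.arctan2(R[1,0],R[0,0]))
    print('t',round(s['time_s'],2),'p',s['position'].round(4),'phi',phi.round(2),'q',s['q'].round(0),'F',s['ft_force'].round(1),'M',s['wrist_torque'].round(2),'w',round(s['grip_width'],4)); return s,phi
# go.py x y z phi  -> total deltas: turn first (at that spot) then shift in final axes; or shift first in present axes
if __name__=='__main__':
    s,phi=st(); a=list(map(float,sys.argv[1:]))
    if a:
        R=s['tool_rot']; d=np.array(a[:3])-s['position']; print('shift now cm',(R.T@d*100).round(2))
        if len(a)>3:
            dy=((phi-a[3])+180)%360-180; f=np.radians(a[3]); c,q=np.cos(f),np.sin(f)
            print('yaw',np.radians(dy).round(3),'shift after turn', (np.array([c*d[0]+q*d[1],q*d[0]-c*d[1],-d[2]])*100).round(2))
E
python3 go.py .492 .441 .20 63.5
```

```text
t 0.1 p [ 0.1703 -0.5227  0.2139] phi 18.04 q [-84.  22.  74.  -0.  84. -12.] F [ 0.5  0.5 -0.5] M [ 0.03 -0.06  0.04] w 0.0856
shift now cm [ 60.43 -81.67   1.51]
yaw -0.794 shift after turn [100.6  -14.21   1.39]
```

>>> {"method": "carry_out", "body": {"rows": [{"tx": 2.5, "ty": -3.4, "tz": -0.7, "yaw": 0}, {"tx": 2.5, "ty": -3.4, "tz": -0.7, "yaw": 0}, {"tx": 2.5, "ty": -3.4, "tz": -0.7, "yaw": 0}, {"tx": 2.5, "ty": -3.4, "tz": -0.7, "yaw": 0}, {"tx": 2.5, "ty": -3.4, "tz": -0.7, "yaw": 0}, {"tx": 2.5, "ty": -3.4, "tz": -0.7, "yaw": 0}, {"tx": 2.5, "ty": -3.4, "tz": -0.7, "yaw": 0}, {"tx": 2.5, "ty": -3.4, "tz": -0.7, "yaw": 0}, {"tx": 2.5, "ty": -3.4, "tz": -0.7, "yaw": 0}, {"tx": 2.5, "ty": -3.4, "tz": -0.7, "yaw": 0}, {"tx": 2.5, "ty": -3.4, "tz": -0.7, "yaw": 0}, {"tx": 2.5, "ty": -3.4, "tz": -0.7, "yaw": 0}], "jaw": -1, "squeeze": 40}}

```text
time_s: 1.3
position: [0.3313, -0.0263, 0.2992]
tool_rot: [[0.954, 0.3, -0.001], [0.3, -0.954, 0.01], [0.002, -0.01, -1.0]]
ft_force: [0.7, -0.5, 1.3]
grip_width: 0.0856
```

```bash
python3 go.py .492 .441 .22 63.5
```

```text
t 1.3 p [ 0.3313 -0.0263  0.2992] phi 17.43 q [-26.  -5.  93.   0.  92.  47.] F [ 0.7 -0.5  1.3] M [-0.02  0.01  0.01] w 0.0856
shift now cm [ 29.32 -39.69   8.34]
yaw -0.804 shift after turn [48.99 -6.47  7.92]
```

>>> {"method": "carry_out", "body": {"rows": [{"tx": 2.3, "ty": -3.1, "tz": 0, "yaw": 0}, {"tx": 2.3, "ty": -3.1, "tz": 0, "yaw": 0}, {"tx": 2.3, "ty": -3.1, "tz": 0, "yaw": 0}, {"tx": 2.3, "ty": -3.1, "tz": 0, "yaw": 0}, {"tx": 2.3, "ty": -3.1, "tz": 0, "yaw": 0}, {"tx": 2.3, "ty": -3.1, "tz": 0, "yaw": 0}, {"tx": 2.3, "ty": -3.1, "tz": 0, "yaw": 0}, {"tx": 2.3, "ty": -3.1, "tz": 0, "yaw": 0}, {"tx": 2.3, "ty": -3.1, "tz": 0, "yaw": 0}, {"tx": 2.3, "ty": -3.1, "tz": 0, "yaw": 0}, {"tx": 2.3, "ty": -3.1, "tz": 0, "yaw": 0}, {"tx": 2.3, "ty": -3.1, "tz": 0, "yaw": 0}]}}

```text
time_s: 2.5
position: [0.4829, 0.4333, 0.3007]
tool_rot: [[0.953, 0.303, -0.004], [0.304, -0.953, 0.006], [-0.002, -0.007, -1.0]]
ft_force: [0.6, -0.0, 1.0]
grip_width: 0.0853
```

>>> {"method": "carry_out", "body": {"rows": [{"tx": 0, "ty": 0, "tz": 0, "yaw": -0.13}, {"tx": 0, "ty": 0, "tz": 0, "yaw": -0.13}, {"tx": 0, "ty": 0, "tz": 0, "yaw": -0.13}, {"tx": 0, "ty": 0, "tz": 0, "yaw": -0.13}, {"tx": 0, "ty": 0, "tz": 0, "yaw": -0.13}, {"tx": 0, "ty": 0, "tz": 0, "yaw": -0.13}, {"tx": 0, "ty": 0, "tz": 0, "yaw": 0}]}}

```text
time_s: 3.2
position: [0.4826, 0.4384, 0.2928]
tool_rot: [[0.432, 0.902, -0.014], [0.902, -0.432, 0.0], [-0.006, -0.013, -1.0]]
ft_force: [-0.2, 0.1, -1.0]
grip_width: 0.0855
```

```bash
python3 go.py .492 .441 .20 63.5
```

```text
t 3.2 p [0.4826 0.4384 0.2928] phi 64.39 q [ 32.  31.  46.   0. 104.  57.] F [-0.2  0.1 -1. ] M [ 0.01 -0.01 -0.  ] w 0.0855
shift now cm [0.7  0.85 9.27]
yaw 0.015 shift after turn [0.65 0.72 9.28]
```

```bash
python3 - <<'E'
from h import *
for a in (-.032,.032):
    for z in(.127,.091): print(proj('side',[.492+a*np.cos(np.radians(63)),.441+a*np.sin(np.radians(63)),z]).round(1))
E
```

```text
[154.8 270. ]
[157.3 283.6]
[120.9 277.8]
[124.3 291.6]
```

>>> {"method": "carry_out", "body": {"rows": [{"tx": 0.3, "ty": 0.3, "tz": 2.5, "yaw": 0.015}, {"tx": 0.3, "ty": 0.3, "tz": 2.5, "yaw": 0}, {"tx": 0.2, "ty": 0.2, "tz": 2.5, "yaw": 0}, {"tx": 0, "ty": 0, "tz": 2.5, "yaw": 0}, {"tx": 0, "ty": 0, "tz": 0, "yaw": 0}]}}

```text
time_s: 3.7
position: [0.4922, 0.442, 0.1888]
tool_rot: [[0.463, 0.886, -0.014], [0.886, -0.463, 0.0], [-0.007, -0.013, -1.0]]
ft_force: [-0.0, -0.5, -0.8]
grip_width: 0.0856
```

```bash
python3 go.py .492 .441 .109 63.5
```

```text
t 3.7 p [0.4922 0.442  0.1888] phi 62.41 q [32. 35. 56.  0. 90. 59.] F [-0.  -0.5 -0.8] M [ 0.03 -0.08 -0.02] w 0.0856
shift now cm [-0.05  0.13  7.98]
yaw -0.019 shift after turn [-0.1   0.03  7.98]
```

>>> {"method": "carry_out", "body": {"rows": [{"tx": 0, "ty": 0, "tz": 2.5, "yaw": -0.02}, {"tx": 0, "ty": 0, "tz": 2.5, "yaw": 0}, {"tx": 0, "ty": 0.1, "tz": 2, "yaw": 0}, {"tx": 0, "ty": 0, "tz": 0.6, "yaw": 0}, {"tx": 0, "ty": 0, "tz": 0, "yaw": 0}]}}

```text
time_s: 4.2
position: [0.4942, 0.443, 0.1166]
tool_rot: [[0.455, 0.891, -0.008], [0.891, -0.455, 0.004], [-0.0, -0.009, -1.0]]
ft_force: [0.0, -0.2, 0.1]
grip_width: 0.0857
```

>>> {"method": "carry_out", "body": {"rows": [{"tx": 0, "ty": 0, "tz": 0, "yaw": 0}, {"tx": 0, "ty": 0, "tz": 0, "yaw": 0}, {"tx": 0, "ty": 0, "tz": 0, "yaw": 0}, {"tx": 0, "ty": 0, "tz": 0, "yaw": 0}, {"tx": 0, "ty": 0, "tz": 0, "yaw": 0}, {"tx": 0, "ty": 0, "tz": 0, "yaw": 0}, {"tx": 0, "ty": 0, "tz": 0, "yaw": 0}], "jaw": 1, "squeeze": 40}}

```text
time_s: 4.9
position: [0.4959, 0.4442, 0.1222]
tool_rot: [[0.456, 0.89, -0.001], [0.89, -0.456, 0.008], [0.007, -0.005, -1.0]]
ft_force: [0.9, 0.3, 0.1]
grip_width: 0.0001
```

```bash
python3 go.py .492 .441 .109 63.5
```

```text
t 4.9 p [0.4959 0.4442 0.1222] phi 62.84 q [32. 37. 62.  0. 80. 59.] F [0.9 0.3 0.1] M [-0.03  0.02  0.02] w 0.0001
shift now cm [-0.47 -0.19  1.31]
yaw -0.011 shift after turn [-0.46 -0.2   1.32]
```

```bash
python3 - <<'E'
from h import *
save('side','s1.png',(80,180,280,330),4)
print(proj('side',[.4959,.4442,.111]))
E
```

```text
[136.89241625 279.95126481]
```

View pics/s1.png

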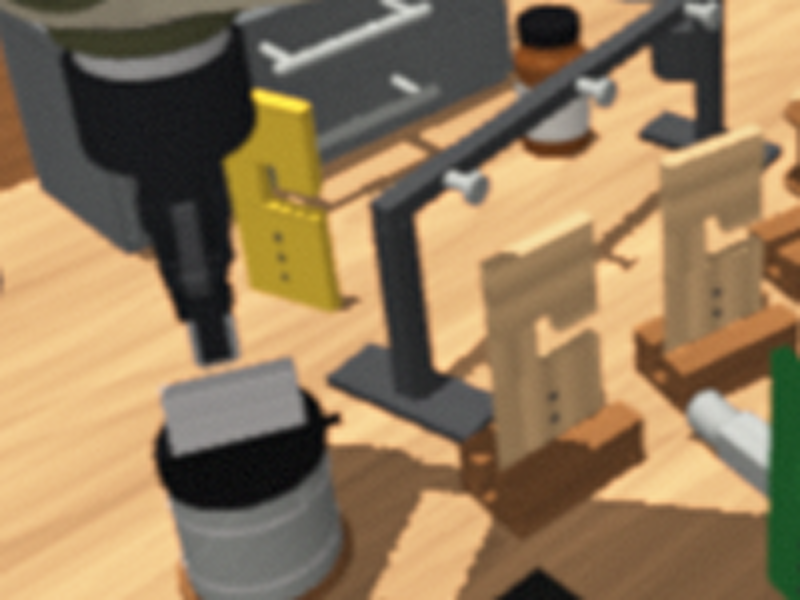

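```bash
python3 - <<'E'
from h import *
for z in(.111,.127,.14): print(onz('side',134,269.5,z))
im=save('top','t1.png',(90,150,290,290),4)
print(proj('top',[.4959,.4442,.122]))
for k in range(1): env.get_image('top')
import go; go.st()
E
```

```text
[0.52897073 0.43037677 0.111     ]
[0.50982157 0.43908812 0.127     ]
[0.49426289 0.4461661  0.14      ]
[133.78521096 207.16935595]
t 5.05 p [0.4958 0.4442 0.122 ] phi 62.85 q [32. 37. 62.  0. 80. 59.] F [-0.   0.2 -0.4] M [ 0.01 -0.02  0.02] w 0.0001
```

View pics/t1.png

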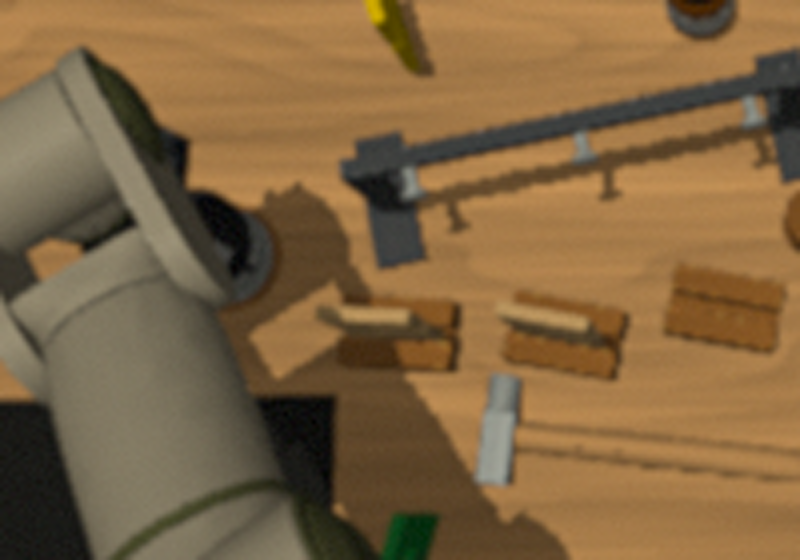

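```bash
python3 - <<'E'
from h import *
s=cv2.imread('pics/raw_side0.png')
for z in(.203,.216,.23): print(z,proj('side',[.1703,-.5227,z]))
R=np.array([[.951,.31],[.31,-.951]])
for sg in(-1,1): print(proj('side',[.1703+sg*.05*.31,-.5227-sg*.05*.951,.216]))
cv2.imwrite('pics/g0.png',np.hstack([cv2.resize(s[60:160,440:540],None,fx=4,fy=4,interpolation=cv2.INTER_CUBIC),cv2.resize(cv2.imread('pics/raw_s1.png')[180:280,90:190],None,fx=4,fy=4,interpolation=cv2.INTER_CUBIC)]))
E
```

```text
0.203 [468.84236348 147.64314147]
0.216 [469.98062448 143.68560343]
0.23 [471.22062828 139.37432313]
[470.43911278 149.17497205]
[469.55256043 138.56049701]
```

View pics/g0.png

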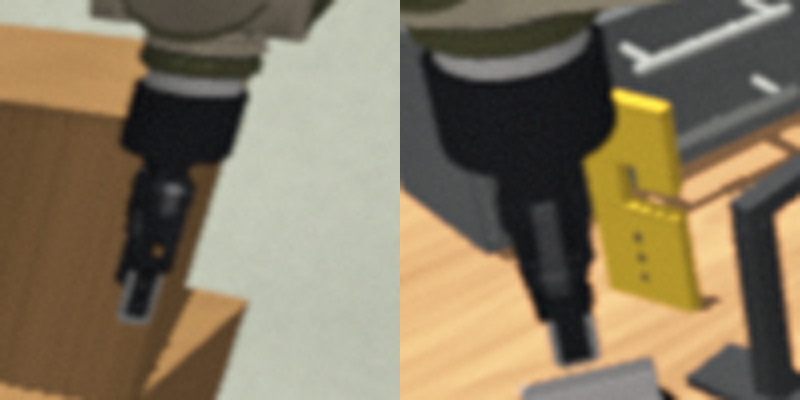

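>>> {"method": "carry_out", "body": {"rows": [{"tx": -0.45, "ty": -0.2, "tz": 0, "yaw": 0}, {"tx": 0, "ty": 0, "tz": 0, "yaw": 0}, {"tx": 0, "ty": 0, "tz": 0, "yaw": 0}, {"tx": 0, "ty": 0, "tz": 0, "yaw": 0}, {"tx": 0, "ty": 0, "tz": 0, "yaw": 0}, {"tx": 0, "ty": 0, "tz": 0, "yaw": 0}], "jaw": -1}}

```text
time_s: 5.65
position: [0.4915, 0.4407, 0.1219]
tool_rot: [[0.456, 0.89, -0.002], [0.89, -0.456, 0.008], [0.006, -0.005, -1.0]]
ft_force: [-0.2, 1.1, 0.1]
grip_width: 0.0847
```

>>> {"method": "carry_out", "body": {"rows": [{"tx": 0, "ty": 0, "tz": 0.8, "yaw": 0}, {"tx": 0, "ty": 0, "tz": 0.8, "yaw": 0}, {"tx": 0, "ty": 0, "tz": 0.8, "yaw": 0}, {"tx": 0, "ty": 0, "tz": 0, "yaw": 0}]}}

```text
time_s: 6.05
position: [0.4912, 0.4408, 0.095]
tool_rot: [[0.456, 0.89, -0.003], [0.89, -0.456, 0.007], [0.005, -0.006, -1.0]]
ft_force: [0.9, -0.3, 0.2]
grip_width: 0.0854
```

```bash
python3 go.py .492 .441 .085 63.5
```

```text
t 6.05 p [0.4912 0.4408 0.095 ] phi 62.84 q [31. 38. 65.  0. 76. 59.] F [ 0.9 -0.3  0.2] M [-0.01 -0.   -0.03] w 0.0854
shift now cm [0.05 0.07 1.  ]
yaw -0.011 shift after turn [0.06 0.06 1.  ]
```

>>> {"method": "carry_out", "body": {"rows": [{"tx": 0, "ty": 0, "tz": 0.6, "yaw": 0}, {"tx": 0, "ty": 0, "tz": 0.6, "yaw": 0}, {"tx": 0, "ty": 0, "tz": 0, "yaw": 0}]}}

```text
time_s: 6.35
position: [0.4911, 0.4408, 0.0816]
tool_rot: [[0.456, 0.89, -0.003], [0.89, -0.456, 0.007], [0.005, -0.006, -1.0]]
ft_force: [0.3, -0.4, 0.5]
grip_width: 0.0856
```

>>> {"method": "carry_out", "body": {"rows": [{"tx": 0, "ty": 0, "tz": 0, "yaw": 0}, {"tx": 0, "ty": 0, "tz": 0, "yaw": 0}, {"tx": 0, "ty": 0, "tz": 0, "yaw": 0}, {"tx": 0, "ty": 0, "tz": 0, "yaw": 0}, {"tx": 0, "ty": 0, "tz": 0, "yaw": 0}, {"tx": 0, "ty": 0, "tz": 0, "yaw": 0}, {"tx": 0, "ty": 0, "tz": 0, "yaw": 0}], "jaw": 1, "squeeze": 40}}

```text
time_s: 7.05
position: [0.4925, 0.4404, 0.0826]
tool_rot: [[0.457, 0.89, 0.0], [0.89, -0.457, 0.007], [0.006, -0.003, -1.0]]
ft_force: [0.1, 0.3, -1.5]
grip_width: 0.0134
```

```bash
python3 go.py
```

```text
t 7.05 p [0.4925 0.4404 0.0826] phi 62.83 q [31. 39. 66.  0. 75. 58.] F [ 0.1  0.3 -1.5] M [0.06 0.06 0.09] w 0.0134
```

>>> {"method": "carry_out", "body": {"rows": [{"tx": 0, "ty": 0, "tz": 0, "yaw": 0.1}, {"tx": 0, "ty": 0, "tz": 0, "yaw": 0.1}, {"tx": 0, "ty": 0, "tz": 0, "yaw": 0.1}, {"tx": 0, "ty": 0, "tz": 0, "yaw": 0.1}, {"tx": 0, "ty": 0, "tz": 0, "yaw": 0.1}, {"tx": 0, "ty": 0, "tz": 0, "yaw": 0.1}, {"tx": 0, "ty": 0, "tz": 0, "yaw": 0.1}]}}

```text
time_s: 7.75
position: [0.4915, 0.4417, 0.0826]
tool_rot: [[0.932, 0.363, -0.001], [0.363, -0.932, 0.009], [0.003, -0.008, -1.0]]
ft_force: [0.8, -0.3, -1.8]
grip_width: 0.0135
```

```bash
python3 go.py
```

```text
t 7.75 p [0.4915 0.4417 0.0826] phi 21.31 q [ 32.  39.  66.   0.  75. 100.] F [ 0.8 -0.3 -1.8] M [ 0.11 -0.23  0.1 ] w 0.0135
```

>>> {"method": "carry_out", "body": {"rows": [{"tx": 0, "ty": 0, "tz": 0, "yaw": 0.06}, {"tx": 0, "ty": 0, "tz": 0, "yaw": 0.06}, {"tx": 0, "ty": 0, "tz": 0, "yaw": 0.06}]}}

```text
time_s: 8.05
position: [0.4915, 0.4421, 0.0826]
tool_rot: [[0.983, 0.183, 0.0], [0.183, -0.983, 0.009], [0.002, -0.009, -1.0]]
ft_force: [0.4, 0.8, -1.2]
grip_width: 0.0132
```

```bash
python3 go.py
```

```text
t 8.05 p [0.4915 0.4421 0.0826] phi 10.54 q [ 32.  39.  66.   0.  75. 111.] F [ 0.4  0.8 -1.2] M [ 0.04 -0.27  0.08] w 0.0132
```

>>> {"method": "carry_out", "body": {"rows": [{"tx": 0, "ty": 0, "tz": 0, "yaw": 0.06}, {"tx": 0, "ty": 0, "tz": 0, "yaw": 0.06}]}}

```text
time_s: 8.25
position: [0.4915, 0.4423, 0.0827]
tool_rot: [[0.998, 0.063, 0.002], [0.063, -0.998, 0.008], [0.002, -0.008, -1.0]]
ft_force: [-0.1, -1.5, -0.5]
grip_width: 0.0131
```

```bash
python3 go.py
```

```text
t 8.25 p [0.4915 0.4423 0.0827] phi 3.59 q [ 32.  39.  66.   0.  75. 118.] F [-0.1 -1.5 -0.5] M [-0.24 -0.37  2.12] w 0.0131
```

>>> {"method": "carry_out", "body": {"rows": [{"tx": 0, "ty": 0, "tz": 0, "yaw": 0.06}, {"tx": 0, "ty": 0, "tz": 0, "yaw": 0.06}]}}

```text
time_s: 8.45
position: [0.4925, 0.4423, 0.0829]
tool_rot: [[0.999, -0.053, 0.006], [-0.053, -0.999, 0.007], [0.005, -0.007, -1.0]]
ft_force: [-0.7, -1.2, -0.2]
grip_width: 0.0132
```

```bash
python3 go.py
```

```text
t 8.45 p [0.4925 0.4423 0.0829] phi -3.04 q [ 32.  39.  66.   0.  74. 125.] F [-0.7 -1.2 -0.2] M [-0.27 -0.11  3.38] w 0.0132
```

>>> {"method": "carry_out", "body": {"rows": [{"tx": 0, "ty": 0, "tz": 0, "yaw": 0.06}]}}

```text
time_s: 8.55
position: [0.4924, 0.4423, 0.0829]
tool_rot: [[0.994, -0.107, 0.007], [-0.107, -0.994, 0.005], [0.006, -0.006, -1.0]]
ft_force: [1.4, -1.3, -0.5]
grip_width: 0.0136
```

```bash
python3 go.py
```

```text
t 8.55 p [0.4924 0.4423 0.0829] phi -6.15 q [ 32.  39.  66.   0.  74. 128.] F [ 1.4 -1.3 -0.5] M [-0.28 -0.33  4.61] w 0.0136
```

>>> {"method": "carry_out", "body": {"rows": [{"tx": 0, "ty": 0, "tz": 0, "yaw": 0}, {"tx": 0, "ty": 0, "tz": 0, "yaw": 0}, {"tx": 0, "ty": 0, "tz": 0, "yaw": 0}, {"tx": 0, "ty": 0, "tz": 0, "yaw": 0}, {"tx": 0, "ty": 0, "tz": 0, "yaw": 0}], "jaw": -1}}

```text
time_s: 9.05
position: [0.4921, 0.4428, 0.0831]
tool_rot: [[0.994, -0.107, 0.007], [-0.107, -0.994, 0.006], [0.006, -0.007, -1.0]]
ft_force: [0.6, 0.5, 0.2]
grip_width: 0.0838
```

>>> {"method": "carry_out", "body": {"rows": [{"tx": 0, "ty": 0, "tz": -2, "yaw": 0}, {"tx": 0, "ty": 0, "tz": -4, "yaw": 0}, {"tx": 0, "ty": 0, "tz": -4, "yaw": 0}, {"tx": 0, "ty": 0, "tz": -4, "yaw": -0.13}, {"tx": 0, "ty": 0, "tz": 0, "yaw": -0.13}, {"tx": 0, "ty": 0, "tz": 0, "yaw": -0.13}, {"tx": 0, "ty": 0, "tz": 0, "yaw": -0.13}, {"tx": 0, "ty": 0, "tz": 0, "yaw": -0.13}, {"tx": 0, "ty": 0, "tz": 0, "yaw": -0.13}, {"tx": 0, "ty": 0, "tz": 0, "yaw": -0.13}, {"tx": 0, "ty": 0, "tz": 0, "yaw": -0.13}, {"tx": 0, "ty": 0, "tz": 0, "yaw": -0.13}]}}

```text
time_s: 10.25
position: [0.4923, 0.4413, 0.2306]
tool_rot: [[0.448, 0.894, 0.009], [0.894, -0.448, 0.01], [0.013, 0.004, -1.0]]
ft_force: [0.2, 0.5, 0.2]
grip_width: 0.0858
```

```bash
python3 - <<'E'
from m import *
import go; go.st()
s=env.get_image('side')[:,:,::-1].copy(); cv2.imwrite('pics/raw_s2.png',s)
blobs(s,(0,0,105),(180,70,255),(110,265,165,315),10)
E
python3 go.py .423 .167 .2 103.5
```

```text
t 10.25 p [0.4923 0.4413 0.2306] phi 63.4 q [32. 33. 53.  0. 93. 58.] F [0.2 0.5 0.2] M [0.02 0.05 0.02] w 0.0858
 area 449 c [137.72 280.6 ] bbox [124 267  28  28] rect [137.6 280.4] [33.9 15.8] 29.7
 area 270 c [140.98 309.92] bbox [122 301  39  14] rect [141.4 308.8] [12.6 38.3] 85.5
t 10.3 p [0.4924 0.4413 0.2307] phi 63.78 q [32. 33. 53.  0. 93. 58.] F [ 0.1 -0.5 -0.4] M [-0.04 -0.01  0.02] w 0.0853
shift now cm [-27.71   5.89   2.74]
yaw -0.693 shift after turn [-25.05 -13.15   3.07]
```

```bash
python3 - <<'E'
from m import *
g=cv2.cvtColor(t,cv2.COLOR_BGR2HSV)[:,:,2].astype(float)
for name,x0,x1,ya,yb in(('A',172,190,224,234),('B',217,235,222,237)):
    xs=np.arange(x0,x1+1); c=[]
    for x in xs:
        w=np.clip(g[ya:yb,x]-165,0,None); c.append((w*np.arange(ya,yb)).sum()/w.sum())
    a=np.polyfit(xs,c,1); P=onz('top',x0,np.polyval(a,x0),.165);Q=onz('top',x1,np.polyval(a,x1),.165);w=P-Q
    print(name,a,P.round(4),Q.round(4),np.degrees(np.arctan2(w[1],w[0])),'res',np.std(np.array(c)-np.polyval(a,xs)).round(2))
    ym=int(round(np.polyval(a,(x0+x1)/2)))
    print([(x,int(g[int(round(np.polyval(a,x))),x])) for x in range(x0-9,x1+12)])
# block edges from brown mask
for bx in((170,220,208,246),(212,220,250,248)):
    h=cv2.cvtColor(t,cv2.COLOR_BGR2HSV)
    k=cv2.inRange(h,(5,150,60),(16,255,165));m=np.zeros_like(k);m[bx[1]:bx[3],bx[0]:bx[2]]=k[bx[1]:bx[3],bx[0]:bx[2]]
    p=np.argwhere(m)[:,::-1].astype(np.float32); r=cv2.minAreaRect(p); q=cv2.boxPoints(r); W=np.array([onz('top',*z,.034) for z in q]); print(r, W.mean(0).round(4)); 
    for i in range(2): w=W[i+1]-W[i]; print(np.linalg.norm(w),np.degrees(np.arctan2(w[1],w[0])))
E
```

```text
A [5.02211019e-02 2.18919025e+02] [0.4275 0.3183 0.165 ] [0.424  0.2662 0.165 ] 86.20051629465708 res 0.15
[(163, 171), (164, 173), (165, 171), (166, 172), (167, 172), (168, 180), (169, 190), (170, 195), (171, 192), (172, 192), (173, 195), (174, 195), (175, 193), (176, 194), (177, 196), (178, 197), (179, 196), (180, 197), (181, 198), (182, 196), (183, 196), (184, 198), (185, 196), (186, 196), (187, 197), (188, 195), (189, 196), (190, 193), (191, 170), (192, 115), (193, 86), (194, 92), (195, 115), (196, 132), (197, 142), (198, 140), (199, 143), (200, 146), (201, 140)]
B [5.11002173e-02 2.16023921e+02] [0.4267 0.188  0.165 ] [0.4232 0.1358 0.165 ] 86.15158395131573 res 0.44
[(208, 177), (209, 176), (210, 174), (211, 175), (212, 173), (213, 179), (214, 187), (215, 191), (216, 195), (217, 194), (218, 197), (219, 196), (220, 196), (221, 191), (222, 186), (223, 183), (224, 180), (225, 197), (226, 194), (227, 190), (228, 184), (229, 181), (230, 177), (231, 172), (232, 168), (233, 165), (234, 157), (235, 150), (236, 145), (237, 143), (238, 143), (239, 143), (240, 143), (241, 144), (242, 141), (243, 143), (244, 145), (245, 123), (246, 95)]
((189.25881958007812, 232.63528442382812), (30.218421936035156, 18.713945388793945), 4.39870548248291) [0.4249 0.2927 0.034 ]
0.059872404365320035 -3.297495797995531
0.09688449342925526 -95.32736021370819
((230.4647674560547, 233.19969177246094), (29.833148956298828, 18.537099838256836), 10.007980346679688) [0.421  0.1612 0.034 ]
0.05933127903160925 -9.73877195293426
0.09588379382559534 -100.95438294703129
```

```bash
python3 go.py .4227 .1662 .19 79.5
```

```text
t 10.3 p [0.4924 0.4413 0.2307] phi 63.78 q [32. 33. 53.  0. 93. 58.] F [ 0.1 -0.5 -0.4] M [-0.04 -0.01  0.02] w 0.0853
shift now cm [-27.8    5.89   3.74]
yaw -0.274 shift after turn [-28.32  -1.84   4.07]
```

>>> {"method": "carry_out", "body": {"rows": [{"tx": 0, "ty": 0, "tz": 0, "yaw": -0.14}, {"tx": 0, "ty": 0, "tz": 0, "yaw": -0.135}, {"tx": -3.5, "ty": -0.2, "tz": 0.3, "yaw": 0}, {"tx": -3.5, "ty": -0.2, "tz": 0.3, "yaw": 0}, {"tx": -3.5, "ty": -0.2, "tz": 0.3, "yaw": 0}, {"tx": -3.5, "ty": -0.2, "tz": 0.3, "yaw": 0}, {"tx": -3.5, "ty": -0.2, "tz": 0.3, "yaw": 0}, {"tx": -3.5, "ty": -0.2, "tz": 0.3, "yaw": 0}, {"tx": -3.5, "ty": -0.2, "tz": 0.3, "yaw": 0}, {"tx": -3, "ty": -0.2, "tz": 0.3, "yaw": 0}, {"tx": 0, "ty": 0, "tz": 0, "yaw": 0}, {"tx": 0, "ty": 0, "tz": 0, "yaw": 0}]}}

```text
time_s: 11.5
position: [0.4228, 0.165, 0.2022]
tool_rot: [[0.204, 0.979, 0.013], [0.979, -0.205, 0.012], [0.014, 0.011, -1.0]]
ft_force: [-0.4, 0.9, 0.3]
grip_width: 0.0855
```

```bash
python3 go.py .4227 .1662 .112 79.5
```

```text
t 11.5 p [0.4228 0.165  0.2022] phi 78.2 q [ 6. 12. 91.  1. 76. 18.] F [-0.4  0.9  0.3] M [-0.07  0.04  0.04] w 0.0855
shift now cm [-0.02 -0.12  9.02]
yaw -0.023 shift after turn [ 0.11 -0.03  9.02]
```

>>> {"method": "carry_out", "body": {"rows": [{"tx": 0.1, "ty": 0, "tz": 3, "yaw": -0.02}, {"tx": 0, "ty": 0, "tz": 3, "yaw": 0}, {"tx": 0, "ty": 0, "tz": 2, "yaw": 0}, {"tx": 0, "ty": 0, "tz": 0.8, "yaw": 0}, {"tx": 0, "ty": 0, "tz": 0, "yaw": 0}]}}

```text
time_s: 12.0
position: [0.4273, 0.1707, 0.1132]
tool_rot: [[0.187, 0.982, 0.02], [0.982, -0.188, 0.014], [0.017, 0.017, -1.0]]
ft_force: [0.2, -0.1, 0.3]
grip_width: 0.0857
```

```bash
python3 go.py .4227 .1662 .112 79.5
```

```text
t 12.0 p [0.4273 0.1707 0.1132] phi 79.21 q [ 7. 19. 98.  1. 62. 17.] F [ 0.2 -0.1  0.3] M [0.   0.03 0.02] w 0.0857
shift now cm [-0.53 -0.37  0.11]
yaw -0.005 shift after turn [-0.52 -0.37  0.12]
```

>>> {"method": "carry_out", "body": {"rows": [{"tx": -0.5, "ty": -0.37, "tz": 0.1, "yaw": 0}, {"tx": 0, "ty": 0, "tz": 0, "yaw": 0}]}}

```text
time_s: 12.2
position: [0.4232, 0.1669, 0.1133]
tool_rot: [[0.187, 0.982, 0.022], [0.982, -0.187, 0.014], [0.018, 0.019, -1.0]]
ft_force: [0.5, -0.5, -0.1]
grip_width: 0.0853
```

>>> {"method": "carry_out", "body": {"rows": [{"tx": 0, "ty": 0, "tz": 0, "yaw": 0}, {"tx": 0, "ty": 0, "tz": 0, "yaw": 0}, {"tx": 0, "ty": 0, "tz": 0, "yaw": 0}, {"tx": 0, "ty": 0, "tz": 0, "yaw": 0}, {"tx": 0, "ty": 0, "tz": 0, "yaw": 0}, {"tx": 0, "ty": 0, "tz": 0, "yaw": 0}, {"tx": 0, "ty": 0, "tz": 0, "yaw": 0}], "jaw": 1}}

```text
time_s: 12.9
position: [0.4234, 0.1671, 0.1156]
tool_rot: [[0.188, 0.982, 0.025], [0.982, -0.188, 0.015], [0.019, 0.021, -1.0]]
ft_force: [-2.3, 0.1, 2.2]
grip_width: 0.0094
```

```bash
python3 - <<'E'
from h import *
import go; go.st()
save('side','s3.png',(180,190,320,300),5)
E
```

```text
t 12.9 p [0.4234 0.1671 0.1156] phi 79.16 q [ 6. 18. 99.  1. 62. 17.] F [-2.3  0.1  2.2] M [ 0.12  0.45 -0.12] w 0.0094
```

View pics/s3.png

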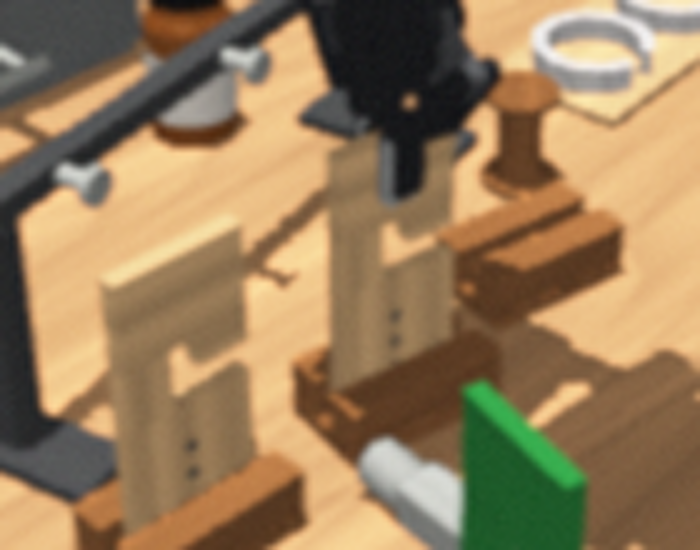

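>>> {"method": "carry_out", "body": {"rows": [{"tx": 0, "ty": 0, "tz": -1, "yaw": 0}, {"tx": 0, "ty": 0, "tz": -2, "yaw": 0}, {"tx": 0, "ty": 0, "tz": -2, "yaw": 0}, {"tx": 0, "ty": 0, "tz": 0, "yaw": 0}, {"tx": 0, "ty": 0, "tz": 0, "yaw": -0.1}, {"tx": 0, "ty": 0, "tz": 0, "yaw": -0.1}, {"tx": 0, "ty": 0, "tz": 0, "yaw": -0.1}, {"tx": 0, "ty": 0, "tz": 0, "yaw": -0.08}, {"tx": 0, "ty": 0, "tz": 0, "yaw": 0}]}}

```text
time_s: 13.85
position: [0.4233, 0.1656, 0.1669]
tool_rot: [[-0.205, 0.978, 0.028], [0.979, 0.204, 0.013], [0.007, 0.03, -1.0]]
ft_force: [-0.2, -0.5, -0.3]
grip_width: 0.0093
```

```bash
python3 go.py .5425 .1876 .162 101.3
```

```text
t 13.85 p [0.4233 0.1656 0.1669] phi 101.82 q [ 6. 14. 95.  1. 70. -6.] F [-0.2 -0.5 -0.3] M [-0.05  0.06 -0.06] w 0.0093
shift now cm [-0.29 12.09  0.85]
yaw 0.009 shift after turn [-0.18 12.12  0.49]
```

>>> {"method": "carry_out", "body": {"rows": [{"tx": 0, "ty": 1.5, "tz": 0.05, "yaw": 0.009}, {"tx": 0, "ty": 1.5, "tz": 0.05, "yaw": 0}, {"tx": 0, "ty": 1.5, "tz": 0.05, "yaw": 0}, {"tx": 0, "ty": 1.5, "tz": 0.05, "yaw": 0}, {"tx": 0, "ty": 1.5, "tz": 0.05, "yaw": 0}, {"tx": 0, "ty": 1.5, "tz": 0.05, "yaw": 0}, {"tx": 0, "ty": 0, "tz": 0, "yaw": 0}]}}

```text
time_s: 14.55
position: [0.5144, 0.1831, 0.1633]
tool_rot: [[-0.179, 0.984, 0.025], [0.984, 0.179, 0.012], [0.007, 0.027, -1.0]]
ft_force: [0.2, 0.5, -0.4]
grip_width: 0.0095
```

```bash
python3 go.py .5425 .1876 .162 101.3
```

```text
t 14.55 p [0.5144 0.1831 0.1633] phi 100.31 q [ 7. 23. 81.  1. 74. -4.] F [ 0.2  0.5 -0.4] M [0.   0.01 0.07] w 0.0095
shift now cm [-0.06  2.84  0.21]
yaw -0.017 shift after turn [-0.11  2.85  0.13]
```

>>> {"method": "carry_out", "body": {"rows": [{"tx": 0, "ty": 0.9, "tz": 0.05, "yaw": -0.017}, {"tx": 0, "ty": 0.9, "tz": 0.05, "yaw": 0}, {"tx": 0, "ty": 0.85, "tz": 0.05, "yaw": 0}, {"tx": 0, "ty": 0, "tz": 0, "yaw": 0}, {"tx": 0, "ty": 0, "tz": 0, "yaw": 0}]}}

```text
time_s: 15.05
position: [0.5412, 0.1883, 0.1616]
tool_rot: [[-0.194, 0.981, 0.023], [0.981, 0.194, 0.012], [0.007, 0.025, -1.0]]
ft_force: [-1.2, 0.1, -0.9]
grip_width: 0.0094
```

```bash
python3 - <<'E'
from h import *
save('side','s4.png',(180,150,300,270),5)
E
python3 go.py .5415 .1876 .1616 101.3
```

```text
t 15.1 p [0.5412 0.1883 0.1616] phi 101.21 q [ 7. 26. 77.  1. 76. -4.] F [ 0.  -0.9 -0.2] M [-0.09 -0.   -0.01] w 0.0094
shift now cm [-0.07  0.02  0.  ]
yaw -0.002 shift after turn [-0.07  0.02  0.  ]
```

View pics/s4.png

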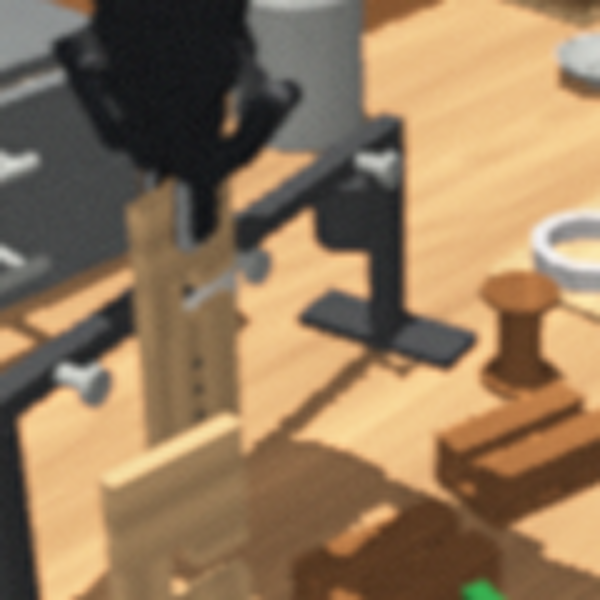

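>>> {"method": "carry_out", "body": {"rows": [{"tx": -0.8, "ty": 0, "tz": 0, "yaw": 0}, {"tx": -0.8, "ty": 0, "tz": 0, "yaw": 0}, {"tx": 0, "ty": 0, "tz": 0, "yaw": 0}]}}

```text
time_s: 15.4
position: [0.5446, 0.1713, 0.162]
tool_rot: [[-0.195, 0.981, 0.025], [0.981, 0.194, 0.012], [0.007, 0.027, -1.0]]
ft_force: [1.9, -1.8, -2.4]
grip_width: 0.0094
```

```bash
python3 go.py .5517 .1366 .1616 101.3
```

```text
t 15.4 p [0.5446 0.1713 0.162 ] phi 101.23 q [ 5. 26. 77.  1. 76. -6.] F [ 1.9 -1.8 -2.4] M [-0.12 -0.44  0.03] w 0.0094
shift now cm [-3.54  0.02  0.02]
yaw -0.001 shift after turn [-3.54  0.02  0.04]
```

>>> {"method": "carry_out", "body": {"rows": [{"tx": -0.8, "ty": 0, "tz": 0, "yaw": 0}, {"tx": -0.8, "ty": 0, "tz": 0, "yaw": 0}, {"tx": 0, "ty": 0, "tz": 0, "yaw": 0}]}}

```text
time_s: 15.7
position: [0.5482, 0.1538, 0.1622]
tool_rot: [[-0.194, 0.981, 0.026], [0.981, 0.194, 0.012], [0.007, 0.028, -1.0]]
ft_force: [2.3, -1.4, -1.1]
grip_width: 0.0095
```

```bash
python3 go.py .5517 .1366 .1616 101.3
```

```text
t 15.7 p [0.5482 0.1538 0.1622] phi 101.18 q [ 3. 25. 78.  1. 76. -8.] F [ 2.3 -1.4 -1.1] M [-0.08 -0.27  0.03] w 0.0095
shift now cm [-1.76  0.01  0.05]
yaw -0.002 shift after turn [-1.76  0.01  0.06]
```

>>> {"method": "carry_out", "body": {"rows": [{"tx": -0.7, "ty": 0.15, "tz": 0, "yaw": 0}, {"tx": -0.6, "ty": 0, "tz": 0, "yaw": 0}, {"tx": 0, "ty": 0, "tz": 0, "yaw": 0}]}}

```text
time_s: 16.0
position: [0.552, 0.1399, 0.1619]
tool_rot: [[-0.193, 0.981, 0.024], [0.981, 0.193, 0.012], [0.007, 0.026, -1.0]]
ft_force: [0.5, 0.7, -1.0]
grip_width: 0.0093
```

```bash
python3 go.py .5517 .1366 .1616 101.3
```

```text
t 16.0 p [0.552  0.1399 0.1619] phi 101.16 q [ 2. 25. 77.  1. 76. -9.] F [ 0.5  0.7 -1. ] M [-0.02  0.04 -0.02] w 0.0093
shift now cm [-0.32 -0.09  0.03]
yaw -0.002 shift after turn [-0.31 -0.09  0.03]
```

>>> {"method": "carry_out", "body": {"rows": [{"tx": -0.3, "ty": 0, "tz": 0, "yaw": 0}, {"tx": 0, "ty": 0, "tz": 0, "yaw": 0}]}}

```text
time_s: 16.2
position: [0.5524, 0.1366, 0.1618]
tool_rot: [[-0.193, 0.981, 0.024], [0.981, 0.193, 0.012], [0.007, 0.026, -1.0]]
ft_force: [0.1, 0.5, -1.2]
grip_width: 0.0094
```

```bash
python3 go.py .5517 .1366 .1616 101.3; python3 -c "
from h import *
save('side','s5.png',(180,150,300,270),5)"
```

```text
t 16.2 p [0.5524 0.1366 0.1618] phi 101.15 q [  2.  25.  78.   1.  76. -10.] F [ 0.1  0.5 -1.2] M [ 0.02  0.05 -0.  ] w 0.0094
shift now cm [ 0.01 -0.07  0.01]
yaw -0.003 shift after turn [ 0.01 -0.07  0.02]
```

View pics/s5.png

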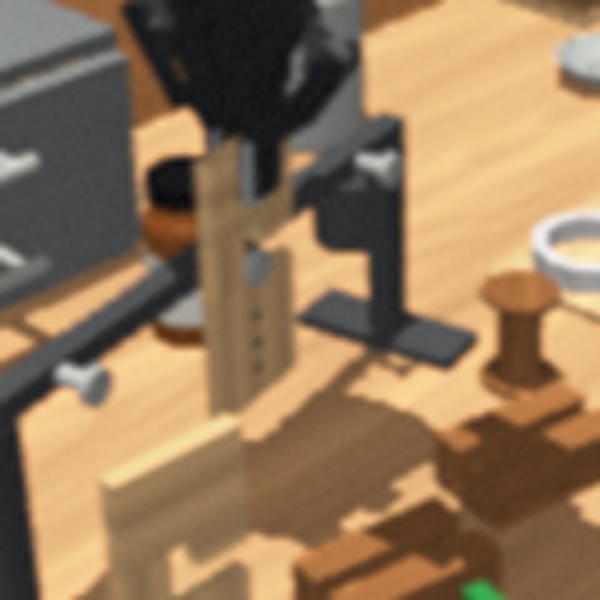

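>>> {"method": "carry_out", "body": {"rows": [{"tx": -0.15, "ty": 0, "tz": 0, "yaw": 0}, {"tx": 0, "ty": 0, "tz": 0, "yaw": 0}]}}

```text
time_s: 16.45
position: [0.5524, 0.1361, 0.1618]
tool_rot: [[-0.194, 0.981, 0.024], [0.981, 0.194, 0.013], [0.008, 0.026, -1.0]]
ft_force: [0.7, 1.6, -1.9]
grip_width: 0.0092
```

>>> {"method": "carry_out", "body": {"rows": [{"tx": -0.15, "ty": 0, "tz": 0, "yaw": 0}, {"tx": 0, "ty": 0, "tz": 0, "yaw": 0}]}}

```text
time_s: 16.65
position: [0.5524, 0.1358, 0.1616]
tool_rot: [[-0.195, 0.981, 0.023], [0.981, 0.194, 0.015], [0.01, 0.025, -1.0]]
ft_force: [0.2, 0.9, -1.4]
grip_width: 0.0091
```

>>> {"method": "carry_out", "body": {"rows": [{"tx": -0.15, "ty": 0, "tz": 0, "yaw": 0}, {"tx": 0, "ty": 0, "tz": 0, "yaw": 0}]}}

```text
time_s: 16.85
position: [0.5524, 0.1354, 0.1616]
tool_rot: [[-0.195, 0.98, 0.022], [0.981, 0.195, 0.017], [0.013, 0.025, -1.0]]
ft_force: [0.0, 2.4, -0.8]
grip_width: 0.0096
```

```bash
python3 go.py .5517 .1366 .1616 101.3
```

```text
t 16.85 p [0.5524 0.1354 0.1616] phi 101.27 q [  1.  25.  78.   1.  76. -10.] F [ 0.   2.4 -0.8] M [0.46 0.07 0.03] w 0.0096
shift now cm [ 0.13 -0.04 -0.  ]
yaw -0.001 shift after turn [ 0.13 -0.04 -0.  ]
```

>>> {"method": "carry_out", "body": {"rows": [{"tx": 0.28, "ty": 0, "tz": 0, "yaw": 0}, {"tx": 0, "ty": 0, "tz": 0, "yaw": 0}]}}

```text
time_s: 17.05
position: [0.5519, 0.1376, 0.1616]
tool_rot: [[-0.195, 0.98, 0.023], [0.981, 0.195, 0.016], [0.011, 0.025, -1.0]]
ft_force: [0.1, -0.1, -1.2]
grip_width: 0.0092
```

>>> {"method": "carry_out", "body": {"rows": [{"tx": 0, "ty": 0, "tz": 0.5, "yaw": 0}, {"tx": 0, "ty": 0, "tz": 0.5, "yaw": 0}, {"tx": 0, "ty": 0, "tz": 0, "yaw": 0}]}}

```text
time_s: 17.35
position: [0.5523, 0.137, 0.1507]
tool_rot: [[-0.195, 0.981, 0.023], [0.981, 0.195, 0.014], [0.009, 0.025, -1.0]]
ft_force: [-0.8, -0.4, -1.0]
grip_width: 0.0094
```

```bash
python3 go.py .5517 .138 .1426 101.3
```

```text
t 17.35 p [0.5523 0.137  0.1507] phi 101.25 q [  2.  26.  78.   1.  74. -10.] F [-0.8 -0.4 -1. ] M [-0.03  0.   -0.03] w 0.0094
shift now cm [ 0.1  -0.06  0.81]
yaw -0.001 shift after turn [ 0.11 -0.04  0.81]
```

>>> {"method": "carry_out", "body": {"rows": [{"tx": 0.03, "ty": 0, "tz": 0.4, "yaw": 0}, {"tx": 0, "ty": 0, "tz": 0.4, "yaw": 0}, {"tx": 0, "ty": 0, "tz": 0, "yaw": 0}]}}

```text
time_s: 17.65
position: [0.5526, 0.1373, 0.1424]
tool_rot: [[-0.195, 0.981, 0.024], [0.981, 0.195, 0.014], [0.009, 0.026, -1.0]]
ft_force: [-1.5, 0.1, 3.0]
grip_width: 0.0093
```

```bash
python3 go.py .5517 .138 .1426 101.3
```

```text
t 17.65 p [0.5526 0.1373 0.1424] phi 101.24 q [  2.  27.  79.   1.  73. -10.] F [-1.5  0.1  3. ] M [-0.    0.27  0.03] w 0.0093
shift now cm [ 0.09 -0.08 -0.02]
yaw -0.001 shift after turn [ 0.09 -0.08 -0.02]
```

>>> {"method": "carry_out", "body": {"rows": [{"tx": 0, "ty": 0, "tz": 0.2, "yaw": 0}, {"tx": 0, "ty": 0, "tz": 0, "yaw": 0}]}}

```text
time_s: 17.85
position: [0.553, 0.1373, 0.1427]
tool_rot: [[-0.195, 0.98, 0.026], [0.981, 0.195, 0.014], [0.008, 0.029, -1.0]]
ft_force: [-0.4, 0.1, -1.6]
grip_width: 0.0093
```

```bash
python3 go.py .5517 .138 .1426 101.3
```

```text
t 17.85 p [0.553  0.1373 0.1427] phi 101.25 q [  2.  26.  79.   1.  73. -10.] F [-0.4  0.1 -1.6] M [ 0.05  0.07 -0.05] w 0.0093
shift now cm [ 0.09 -0.11  0.01]
yaw -0.001 shift after turn [ 0.09 -0.11  0.01]
```

>>> {"method": "carry_out", "body": {"rows": [{"tx": 0, "ty": 0, "tz": 0, "yaw": 0}, {"tx": 0, "ty": 0, "tz": 0, "yaw": 0}, {"tx": 0, "ty": 0, "tz": 0, "yaw": 0}, {"tx": 0, "ty": 0, "tz": 0, "yaw": 0}], "jaw": -1}}

```text
time_s: 18.25
position: [0.553, 0.1372, 0.1421]
tool_rot: [[-0.195, 0.98, 0.026], [0.981, 0.195, 0.014], [0.008, 0.028, -1.0]]
ft_force: [0.6, 0.7, 0.1]
grip_width: 0.067
```

>>> {"method": "carry_out", "body": {"rows": [{"tx": 0, "ty": 0, "tz": -1, "yaw": 0}, {"tx": 0, "ty": 0, "tz": -3, "yaw": 0}, {"tx": 0, "ty": 0, "tz": -3, "yaw": 0}, {"tx": 0, "ty": 0, "tz": 0, "yaw": 0.14}, {"tx": 0, "ty": 0, "tz": 0, "yaw": 0.135}, {"tx": 0, "ty": 0, "tz": 0, "yaw": 0}]}}

```text
time_s: 18.85
position: [0.5514, 0.1362, 0.2182]
tool_rot: [[0.087, 0.996, 0.028], [0.996, -0.087, 0.014], [0.016, 0.027, -1.0]]
ft_force: [0.2, 0.5, -0.6]
grip_width: 0.0852
```

```bash
python3 go.py .4263 .2987 .2 85.5; python3 -c "
from h import *
save('side','s6.png',(180,150,300,270),5)"
```

```text
t 18.85 p [0.5514 0.1362 0.2182] phi 85.0 q [ 2. 23. 72.  1. 83.  6.] F [ 0.2  0.5 -0.6] M [ 0.01 -0.03  0.04] w 0.0852
shift now cm [ 15.07 -13.92   1.69]
yaw -0.009 shift after turn [ 15.22 -13.74   1.82]
```

View pics/s6.png

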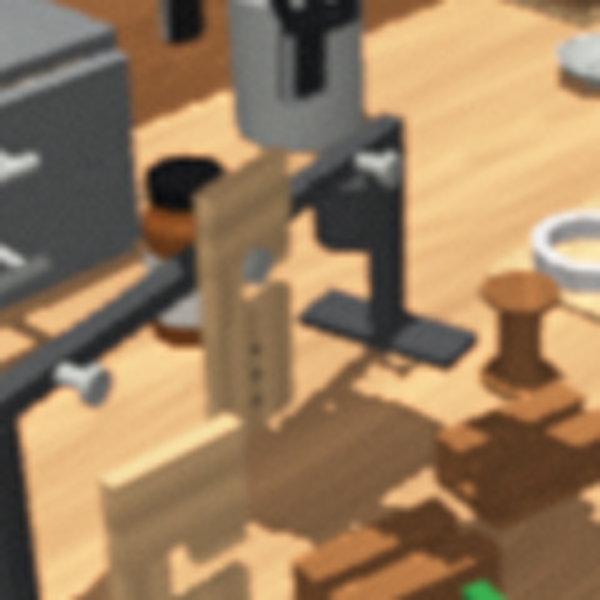

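>>> {"method": "carry_out", "body": {"rows": [{"tx": 2.5, "ty": -2.3, "tz": 0, "yaw": -0.009}, {"tx": 2.5, "ty": -2.3, "tz": 0, "yaw": 0}, {"tx": 2.5, "ty": -2.3, "tz": 0, "yaw": 0}, {"tx": 2.5, "ty": -2.3, "tz": 0, "yaw": 0}, {"tx": 2.5, "ty": -2.3, "tz": 0, "yaw": 0}, {"tx": 2.5, "ty": -2.3, "tz": 0, "yaw": 0}, {"tx": 0, "ty": 0, "tz": 0, "yaw": 0}, {"tx": 0, "ty": 0, "tz": 0, "yaw": 0}]}}

```text
time_s: 19.7
position: [0.4187, 0.2998, 0.2164]
tool_rot: [[0.046, 0.999, 0.025], [0.999, -0.046, 0.013], [0.014, 0.025, -1.0]]
ft_force: [0.7, -0.9, -0.0]
grip_width: 0.0856
```

```bash
python3 go.py .4263 .2987 .113 85.5
```

```text
t 19.7 p [0.4187 0.2998 0.2164] phi 87.39 q [22. 17. 81.  0. 80. 25.] F [ 0.7 -0.9 -0. ] M [-0.02  0.01  0.02] w 0.0856
shift now cm [-0.22  0.51 10.35]
yaw 0.033 shift after turn [-0.05  0.77 10.34]
```

>>> {"method": "carry_out", "body": {"rows": [{"tx": -0.1, "ty": 0.4, "tz": 2.5, "yaw": 0.033}, {"tx": 0, "ty": 0, "tz": 2.5, "yaw": 0}, {"tx": 0, "ty": 0, "tz": 2, "yaw": 0}, {"tx": 0, "ty": 0, "tz": 1.4, "yaw": 0}, {"tx": 0, "ty": 0, "tz": 0, "yaw": 0}, {"tx": 0, "ty": 0, "tz": 0, "yaw": 0}]}}

```text
time_s: 20.3
position: [0.4292, 0.2963, 0.1306]
tool_rot: [[0.074, 0.997, 0.028], [0.997, -0.074, 0.013], [0.015, 0.027, -1.0]]
ft_force: [0.3, 0.9, 0.1]
grip_width: 0.0855
```

```bash
python3 go.py .4263 .2987 .113 85.5
```

```text
t 20.3 p [0.4292 0.2963 0.1306] phi 85.78 q [22. 23. 88.  0. 68. 26.] F [0.3 0.9 0.1] M [-0.04  0.03  0.  ] w 0.0855
shift now cm [ 0.19 -0.36  1.75]
yaw 0.005 shift after turn [ 0.22 -0.31  1.76]
```

>>> {"method": "carry_out", "body": {"rows": [{"tx": 0.2, "ty": -0.36, "tz": 0.9, "yaw": 0.005}, {"tx": 0, "ty": 0, "tz": 0.8, "yaw": 0}, {"tx": 0, "ty": 0, "tz": 0, "yaw": 0}]}}

```text
time_s: 20.6
position: [0.4272, 0.2987, 0.1139]
tool_rot: [[0.079, 0.996, 0.031], [0.997, -0.079, 0.014], [0.016, 0.03, -0.999]]
ft_force: [0.5, 0.4, 0.5]
grip_width: 0.0856
```

>>> {"method": "carry_out", "body": {"rows": [{"tx": 0, "ty": 0, "tz": 0, "yaw": 0}, {"tx": 0, "ty": 0, "tz": 0, "yaw": 0}, {"tx": 0, "ty": 0, "tz": 0, "yaw": 0}, {"tx": 0, "ty": 0, "tz": 0, "yaw": 0}, {"tx": 0, "ty": 0, "tz": 0, "yaw": 0}, {"tx": 0, "ty": 0, "tz": 0, "yaw": 0}, {"tx": 0, "ty": 0, "tz": 0, "yaw": 0}], "jaw": 1}}

```text
time_s: 21.3
position: [0.4262, 0.2991, 0.1149]
tool_rot: [[0.078, 0.997, 0.029], [0.997, -0.078, 0.015], [0.017, 0.028, -0.999]]
ft_force: [-1.5, 0.2, 1.1]
grip_width: 0.009
```

```bash
python3 go.py .4263 .2987 .113 85.5
```

```text
t 21.3 p [0.4262 0.2991 0.1149] phi 85.55 q [22. 24. 89.  0. 65. 26.] F [-1.5  0.2  1.1] M [0.12 0.56 0.09] w 0.009
shift now cm [-0.04  0.01  0.19]
yaw 0.001 shift after turn [-0.04  0.01  0.19]
```

>>> {"method": "carry_out", "body": {"rows": [{"tx": 0, "ty": 0, "tz": -1, "yaw": 0}, {"tx": 0, "ty": 0, "tz": -2, "yaw": 0}, {"tx": 0, "ty": 0, "tz": -1.8, "yaw": 0}, {"tx": 0, "ty": 0, "tz": 0, "yaw": 0}, {"tx": 0, "ty": 0, "tz": 0, "yaw": -0.1}, {"tx": 0, "ty": 0, "tz": 0, "yaw": -0.1}, {"tx": 0, "ty": 0, "tz": 0, "yaw": -0.075}, {"tx": 0, "ty": 0, "tz": 0, "yaw": 0}]}}

```text
time_s: 22.1
position: [0.4267, 0.2979, 0.1648]
tool_rot: [[-0.205, 0.978, 0.034], [0.979, 0.204, 0.014], [0.007, 0.036, -0.999]]
ft_force: [-0.3, -1.2, -0.6]
grip_width: 0.0094
```

```bash
python3 go.py .5159 .3156 .1609 101.2
```

```text
t 22.1 p [0.4267 0.2979 0.1648] phi 101.81 q [22. 20. 85.  0. 72. 10.] F [-0.3 -1.2 -0.6] M [0.01 0.   0.02] w 0.0094
shift now cm [-0.09  9.08  0.72]
yaw 0.011 shift after turn [0.   9.1  0.39]
```

>>> {"method": "carry_out", "body": {"rows": [{"tx": 0, "ty": 1.5, "tz": 0.05, "yaw": 0.01}, {"tx": 0, "ty": 1.5, "tz": 0.05, "yaw": 0}, {"tx": 0, "ty": 1.5, "tz": 0.1, "yaw": 0}, {"tx": 0, "ty": 1.5, "tz": 0.1, "yaw": 0}, {"tx": 0, "ty": 1.5, "tz": 0.1, "yaw": 0}, {"tx": 0, "ty": 0, "tz": 0, "yaw": 0}]}}

```text
time_s: 22.7
position: [0.5027, 0.3122, 0.1606]
tool_rot: [[-0.181, 0.983, 0.033], [0.984, 0.18, 0.012], [0.006, 0.034, -0.999]]
ft_force: [0.2, -0.8, -0.8]
grip_width: 0.0096
```

```bash
python3 go.py .5144 .3153 .1609 101.2
```

```text
t 22.7 p [0.5027 0.3122 0.1606] phi 100.4 q [20. 27. 74.  0. 76. 10.] F [ 0.2 -0.8 -0.8] M [-0.05 -0.01  0.01] w 0.0096
shift now cm [0.1  1.2  0.01]
yaw -0.014 shift after turn [ 0.08  1.2  -0.03]
```

>>> {"method": "carry_out", "body": {"rows": [{"tx": 0.1, "ty": 0.6, "tz": 0, "yaw": -0.014}, {"tx": 0, "ty": 0.5, "tz": 0, "yaw": 0}, {"tx": 0, "ty": 0, "tz": 0, "yaw": 0}, {"tx": 0, "ty": 0, "tz": 0, "yaw": 0}]}}

```text
time_s: 23.1
position: [0.5127, 0.3152, 0.1603]
tool_rot: [[-0.193, 0.981, 0.031], [0.981, 0.193, 0.012], [0.005, 0.033, -0.999]]
ft_force: [1.1, -0.2, -0.4]
grip_width: 0.0096
```

```bash
python3 go.py .5144 .3153 .1609 101.2
```

```text
t 23.1 p [0.5127 0.3152 0.1603] phi 101.13 q [20. 28. 72.  0. 77.  9.] F [ 1.1 -0.2 -0.4] M [ 0.02 -0.01 -0.01] w 0.0096
shift now cm [-0.02  0.17 -0.06]
yaw -0.001 shift after turn [-0.02  0.16 -0.06]
```

>>> {"method": "carry_out", "body": {"rows": [{"tx": -0.8, "ty": 0, "tz": 0, "yaw": 0}, {"tx": -0.8, "ty": 0, "tz": 0, "yaw": 0}, {"tx": 0, "ty": 0, "tz": 0, "yaw": 0}]}}

```text
time_s: 23.4
position: [0.5151, 0.301, 0.1621]
tool_rot: [[-0.194, 0.98, 0.033], [0.981, 0.194, 0.018], [0.012, 0.036, -0.999]]
ft_force: [-0.2, -0.5, 0.5]
grip_width: 0.0096
```

```bash
python3 go.py .5246 .2644 .1609 101.2
```

```text
t 23.4 p [0.5151 0.301  0.1621] phi 101.2 q [19. 28. 73.  0. 77.  7.] F [-0.2 -0.5  0.5] M [-0.07  0.01 -0.03] w 0.0096
shift now cm [-3.78  0.22  0.08]
yaw 0.0 shift after turn [-3.78  0.22  0.12]
```

>>> {"method": "carry_out", "body": {"rows": [{"tx": 0.7, "ty": 0, "tz": 0, "yaw": 0}, {"tx": 0.6, "ty": 0.1, "tz": 0, "yaw": 0}, {"tx": 0, "ty": 0.15, "tz": 0.1, "yaw": 0}, {"tx": 0, "ty": 0, "tz": 0, "yaw": 0}]}}

```text
time_s: 23.8
position: [0.5149, 0.3142, 0.1611]
tool_rot: [[-0.194, 0.981, 0.033], [0.981, 0.193, 0.017], [0.01, 0.035, -0.999]]
ft_force: [0.8, 0.2, -1.4]
grip_width: 0.0095
```

```bash
python3 go.py .5154 .3153 .1609 101.2; python3 -c "
from h import *
save('side','s7.png',(130,170,270,290),5)"
```

```text
t 23.8 p [0.5149 0.3142 0.1611] phi 101.17 q [20. 28. 72.  0. 77.  9.] F [ 0.8  0.2 -1.4] M [-0.    0.   -0.03] w 0.0095
shift now cm [0.09 0.07 0.03]
yaw -0.001 shift after turn [0.09 0.07 0.02]
```

View pics/s7.png

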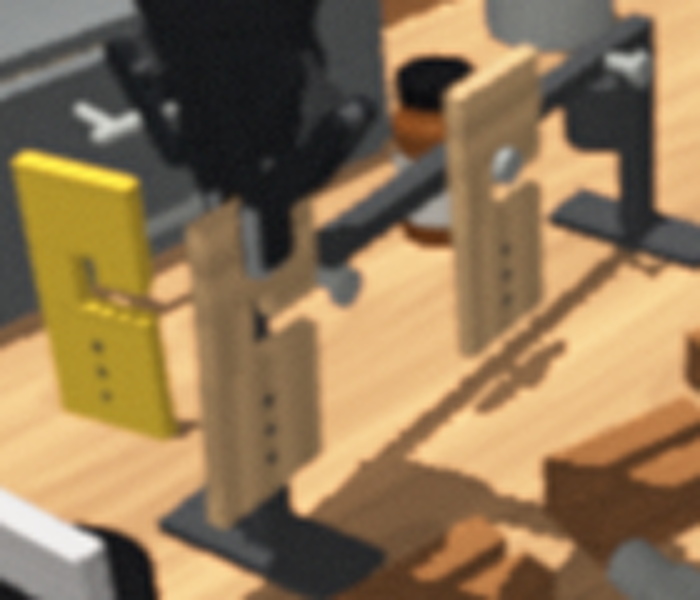

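```bash
python3 - <<'E'
from h import *
s=env.observe();R=s['tool_rot'];p=s['position']
def pl(y,h,x=0):  # plate point in world; true tcp z=read+b
    gz=p+np.array([0,0,.029]); hT=.1149+.029-.010
    return gz+R[:,0]*y+R[:,2]*(hT-h)-R[:,1]*(-x)*0+ -R[:,1]*.005*0 
def px(P): return ((proj('side',P)-[130,170])*5).round(0)
off=-R[:,1]*.005   # front face (towards robot)
for y,h in((-.035,.155),(.0325,.155),(-.035,.092),(-.035,.076),(-.035,0),(.0325,0)): print(y,h,px(pl(y,h)+off))
n=np.array([.981,.196,0]);u=np.array([-.196,.981,0])
for k,ss in((2,.1564),(1,.0264)):
    for nn in(.557,.5685): print(k,nn,px(n*nn+u*ss+[0,0,.14]))
E
```

```text
-0.035 0.155 [309. 165.]
0.0325 0.155 [201. 234.]
-0.035 0.092 [317. 285.]
-0.035 0.076 [319. 314.]
-0.035 0 [328. 444.]
0.0325 0 [231. 523.]
2 0.557 [351. 285.]
2 0.5685 [332. 279.]
1 0.557 [513. 166.]
1 0.5685 [495. 160.]
```

>>> {"method": "carry_out", "body": {"rows": [{"tx": 0.1, "ty": 0.2, "tz": -0.25, "yaw": 0}, {"tx": 0, "ty": 0.2, "tz": 0, "yaw": 0}, {"tx": 0, "ty": 0, "tz": 0, "yaw": 0}]}}

```text
time_s: 24.15
position: [0.5189, 0.3159, 0.1638]
tool_rot: [[-0.194, 0.981, 0.032], [0.981, 0.193, 0.016], [0.01, 0.035, -0.999]]
ft_force: [0.1, -0.5, -0.5]
grip_width: 0.0097
```

```bash
python3 go.py .5184 .3156 .1632 101.2
```

```text
t 24.15 p [0.5189 0.3159 0.1638] phi 101.16 q [20. 29. 71.  0. 78.  9.] F [ 0.1 -0.5 -0.5] M [-0.03  0.05  0.04] w 0.0097
shift now cm [-0.02 -0.05  0.06]
yaw -0.001 shift after turn [-0.02 -0.05  0.06]
```

>>> {"method": "carry_out", "body": {"rows": [{"tx": -0.5, "ty": 0, "tz": 0, "yaw": 0}, {"tx": -0.5, "ty": 0, "tz": 0, "yaw": 0}, {"tx": 0, "ty": 0, "tz": 0, "yaw": 0}]}}

```text
time_s: 24.45
position: [0.521, 0.305, 0.1636]
tool_rot: [[-0.193, 0.981, 0.032], [0.981, 0.193, 0.016], [0.01, 0.035, -0.999]]
ft_force: [0.2, -0.5, -0.3]
grip_width: 0.0093
```

```bash
python3 go.py .5286 .2649 .1632 101.2
```

```text
t 24.45 p [0.521  0.305  0.1636] phi 101.16 q [19. 28. 72.  0. 78.  8.] F [ 0.2 -0.5 -0.3] M [-0.02 -0.01  0.02] w 0.0093
shift now cm [-4.08 -0.03  0.  ]
yaw -0.001 shift after turn [-4.08 -0.04  0.04]
```

>>> {"method": "carry_out", "body": {"rows": [{"tx": -0.5, "ty": 0, "tz": 0, "yaw": 0}, {"tx": -0.5, "ty": 0, "tz": 0, "yaw": 0}, {"tx": 0, "ty": 0, "tz": 0, "yaw": 0}]}}

```text
time_s: 24.75
position: [0.5231, 0.294, 0.1636]
tool_rot: [[-0.193, 0.981, 0.032], [0.981, 0.193, 0.016], [0.01, 0.035, -0.999]]
ft_force: [0.5, -0.0, -0.5]
grip_width: 0.0096
```

```bash
python3 go.py .5286 .2649 .1632 101.2
```

```text
t 24.75 p [0.5231 0.294  0.1636] phi 101.12 q [18. 28. 73.  0. 77.  7.] F [ 0.5 -0.  -0.5] M [0.   0.05 0.05] w 0.0096
shift now cm [-2.96 -0.02  0.01]
yaw -0.001 shift after turn [-2.96 -0.03  0.04]
```

>>> {"method": "carry_out", "body": {"rows": [{"tx": -0.7, "ty": 0, "tz": 0, "yaw": 0}, {"tx": -0.7, "ty": 0, "tz": 0, "yaw": 0}, {"tx": -0.7, "ty": 0, "tz": 0, "yaw": 0}, {"tx": 0, "ty": 0, "tz": 0, "yaw": 0}]}}

```text
time_s: 25.15
position: [0.5276, 0.2713, 0.1634]
tool_rot: [[-0.193, 0.981, 0.032], [0.981, 0.192, 0.016], [0.009, 0.035, -0.999]]
ft_force: [-0.2, -0.8, -0.6]
grip_width: 0.0098
```

```bash
python3 go.py .5286 .2649 .1632 101.2
```

```text
t 25.15 p [0.5276 0.2713 0.1634] phi 101.12 q [16. 27. 74.  0. 77.  4.] F [-0.2 -0.8 -0.6] M [-0.03  0.02  0.02] w 0.0098
shift now cm [-0.65 -0.03  0.01]
yaw -0.001 shift after turn [-0.65 -0.03  0.02]
```

>>> {"method": "carry_out", "body": {"rows": [{"tx": -0.3, "ty": 0, "tz": 0, "yaw": 0}, {"tx": 0, "ty": 0, "tz": 0, "yaw": 0}]}}

```text
time_s: 25.35
position: [0.5283, 0.2679, 0.1634]
tool_rot: [[-0.192, 0.981, 0.032], [0.981, 0.192, 0.016], [0.01, 0.035, -0.999]]
ft_force: [0.0, 0.0, -0.5]
grip_width: 0.0097
```

```bash
python3 go.py .5286 .2649 .1632 101.2
```

```text
t 25.35 p [0.5283 0.2679 0.1634] phi 101.09 q [15. 27. 74.  0. 77.  4.] F [ 0.   0.  -0.5] M [-0.05 -0.    0.02] w 0.0097
shift now cm [-0.3  -0.03  0.02]
yaw -0.002 shift after turn [-0.3  -0.03  0.02]
```

>>> {"method": "carry_out", "body": {"rows": [{"tx": -0.3, "ty": 0, "tz": 0, "yaw": 0}, {"tx": 0, "ty": 0, "tz": 0, "yaw": 0}]}}

```text
time_s: 25.55
position: [0.5289, 0.2649, 0.1633]
tool_rot: [[-0.193, 0.981, 0.032], [0.981, 0.192, 0.016], [0.01, 0.035, -0.999]]
ft_force: [0.2, 0.5, 0.0]
grip_width: 0.0095
```

```bash
python3 go.py .5286 .2649 .1632 101.2
```

```text
t 25.55 p [0.5289 0.2649 0.1633] phi 101.11 q [15. 27. 74.  0. 77.  4.] F [0.2 0.5 0. ] M [-0.02  0.02 -0.04] w 0.0095
shift now cm [ 0.   -0.03  0.01]
yaw -0.002 shift after turn [ 0.   -0.03  0.01]
```

>>> {"method": "carry_out", "body": {"rows": [{"tx": -0.15, "ty": 0, "tz": 0, "yaw": 0}, {"tx": 0, "ty": 0, "tz": 0, "yaw": 0}]}}

```text
time_s: 25.75
position: [0.5291, 0.2635, 0.1633]
tool_rot: [[-0.193, 0.981, 0.032], [0.981, 0.192, 0.016], [0.01, 0.035, -0.999]]
ft_force: [-0.7, -0.5, -1.4]
grip_width: 0.0095
```

>>> {"method": "carry_out", "body": {"rows": [{"tx": -0.15, "ty": 0, "tz": 0, "yaw": 0}, {"tx": 0, "ty": 0, "tz": 0, "yaw": 0}]}}

```text
time_s: 25.95
position: [0.5294, 0.262, 0.1633]
tool_rot: [[-0.193, 0.981, 0.032], [0.981, 0.193, 0.016], [0.01, 0.035, -0.999]]
ft_force: [-0.8, -0.4, -0.8]
grip_width: 0.0097
```

>>> {"method": "carry_out", "body": {"rows": [{"tx": -0.15, "ty": 0, "tz": 0, "yaw": 0}, {"tx": 0, "ty": 0, "tz": 0, "yaw": 0}]}}

```text
time_s: 26.15
position: [0.5295, 0.2611, 0.1632]
tool_rot: [[-0.193, 0.981, 0.032], [0.981, 0.193, 0.018], [0.011, 0.035, -0.999]]
ft_force: [-0.5, 1.4, -0.7]
grip_width: 0.0095
```

```bash
python3 go.py .5286 .2649 .1632 101.2
```

```text
t 26.15 p [0.5295 0.2611 0.1632] phi 101.15 q [15. 27. 74.  1. 77.  3.] F [-0.5  1.4 -0.7] M [ 0.27  0.08 -0.03] w 0.0095
shift now cm [ 0.4  -0.02  0.01]
yaw -0.001 shift after turn [ 0.4  -0.02  0.  ]
```

>>> {"method": "carry_out", "body": {"rows": [{"tx": 0.23, "ty": 0, "tz": 0, "yaw": 0}, {"tx": 0, "ty": 0, "tz": 0, "yaw": 0}]}}

```text
time_s: 26.35
position: [0.5291, 0.2632, 0.1633]
tool_rot: [[-0.193, 0.981, 0.032], [0.981, 0.193, 0.017], [0.01, 0.035, -0.999]]
ft_force: [-0.4, -0.2, -1.0]
grip_width: 0.0091
```

>>> {"method": "carry_out", "body": {"rows": [{"tx": 0, "ty": 0, "tz": 0.5, "yaw": 0}, {"tx": 0, "ty": -0.03, "tz": 0.5, "yaw": 0}, {"tx": 0, "ty": 0, "tz": 0, "yaw": 0}]}}

```text
time_s: 26.65
position: [0.5291, 0.2632, 0.1523]
tool_rot: [[-0.193, 0.981, 0.032], [0.981, 0.193, 0.016], [0.01, 0.034, -0.999]]
ft_force: [-0.4, 0.2, -2.1]
grip_width: 0.0096
```

>>> {"method": "carry_out", "body": {"rows": [{"tx": 0, "ty": -0.03, "tz": 0.4, "yaw": 0}, {"tx": 0, "ty": 0, "tz": 0.3, "yaw": 0}, {"tx": 0, "ty": 0, "tz": 0, "yaw": 0}]}}

```text
time_s: 26.95
position: [0.5289, 0.2631, 0.1443]
tool_rot: [[-0.193, 0.981, 0.031], [0.981, 0.193, 0.016], [0.01, 0.034, -0.999]]
ft_force: [0.2, 0.6, -1.1]
grip_width: 0.0093
```

```bash
python3 go.py .5286 .2635 .1419 101.2
```

```text
t 26.95 p [0.5289 0.2631 0.1443] phi 101.15 q [15. 28. 76.  0. 74.  4.] F [ 0.2  0.6 -1.1] M [-0.    0.09 -0.05] w 0.0093
shift now cm [ 0.04 -0.03  0.24]
yaw -0.001 shift after turn [ 0.05 -0.02  0.24]
```

>>> {"method": "carry_out", "body": {"rows": [{"tx": 0, "ty": 0, "tz": 0.2, "yaw": 0}, {"tx": 0, "ty": 0, "tz": 0.1, "yaw": 0}, {"tx": 0, "ty": 0, "tz": 0, "yaw": 0}]}}

```text
time_s: 27.25
position: [0.5291, 0.2631, 0.1415]
tool_rot: [[-0.193, 0.981, 0.032], [0.981, 0.193, 0.016], [0.01, 0.034, -0.999]]
ft_force: [-0.4, -0.3, 0.4]
grip_width: 0.0093
```

>>> {"method": "carry_out", "body": {"rows": [{"tx": 0, "ty": 0, "tz": 0, "yaw": 0}, {"tx": 0, "ty": 0, "tz": 0, "yaw": 0}, {"tx": 0, "ty": 0, "tz": 0, "yaw": 0}, {"tx": 0, "ty": 0, "tz": 0, "yaw": 0}, {"tx": 0, "ty": 0, "tz": 0, "yaw": 0}], "jaw": -1}}

```text
time_s: 27.75
position: [0.5295, 0.2633, 0.1419]
tool_rot: [[-0.193, 0.981, 0.033], [0.981, 0.193, 0.016], [0.01, 0.036, -0.999]]
ft_force: [0.6, -0.7, -0.2]
grip_width: 0.081
```

>>> {"method": "carry_out", "body": {"rows": [{"tx": 0, "ty": 0, "tz": -1, "yaw": 0}, {"tx": 0, "ty": 0, "tz": -3, "yaw": 0}, {"tx": 0, "ty": 0, "tz": -4, "yaw": 0}, {"tx": 0, "ty": 0, "tz": -4, "yaw": 0}, {"tx": 0, "ty": 0, "tz": 0, "yaw": 0}]}}

```text
time_s: 28.25
position: [0.525, 0.2611, 0.2686]
tool_rot: [[-0.193, 0.981, 0.033], [0.981, 0.193, 0.016], [0.01, 0.035, -0.999]]
ft_force: [0.0, -0.5, 0.2]
grip_width: 0.0857
```

```bash
python3 - <<'E'
from m import *
import go; go.st()
s=env.get_image('side')[:,:,::-1].copy(); cv2.imwrite('pics/raw_s8.png',s)
t=env.get_image('top')[:,:,::-1].copy(); cv2.imwrite('pics/raw_t8.png',t)
for c,p,r in blobs(t,(0,150,120),(8,255,255),(250,150,520,420),30,label='cap'): print(onz('top',*c,.068).round(4))
blobs(t,(0,0,140),(180,60,255),(310,205,430,300),3,label='white')
a=cv2.resize(s[150:300,130:280],None,fx=3.5,fy=3.5,interpolation=cv2.INTER_CUBIC)
b=cv2.resize(t[210:260,300:390],None,fx=5.8,fy=5.8,interpolation=cv2.INTER_CUBIC)
h=max(a.shape[0],b.shape[0]); 
a=cv2.resize(a,(270,270));b=cv2.resize(t[205:270,290:420],(520,260))
cv2.imwrite('pics/x8.png',np.hstack([np.pad(a,((0,0),(0,0),(0,0))),np.pad(b,((0,10),(0,0),(0,0)))]))
E
```

```text
t 28.25 p [0.525  0.2611 0.2686] phi 101.15 q [15. 23. 64.  0. 91.  4.] F [ 0.  -0.5  0.2] M [-0.03 -0.01  0.01] w 0.0857
cap area 116 c [359.5 232.5] bbox [354 227  12  12] rect [359.5 232.5] [11. 11.] 90.0
cap area 114 c [327.18 234.8 ] bbox [322 229  12  12] rect [327.5 234.5] [11. 11.] 90.0
[ 0.4134 -0.2457  0.068 ]
[ 0.4078 -0.144   0.068 ]
white area 107 c [357.87 233.39] bbox [350 224  19  19] rect [358.8 232.8] [17.7 17. ] 45.0
white area 118 c [326.13 236.68] bbox [318 226  18  22] rect [326.9 235.2] [18.4 17.7] 32.0
white area 9 c [346.33 236.11] bbox [345 235   4   3] rect [346.3 236.3] [2.1 2.8] 45.0
white area 129 c [339.22 262.22] bbox [333 256  13  14] rect [339.6 262.3] [11.4 11.9] 14.0
```

View pics/x8.png

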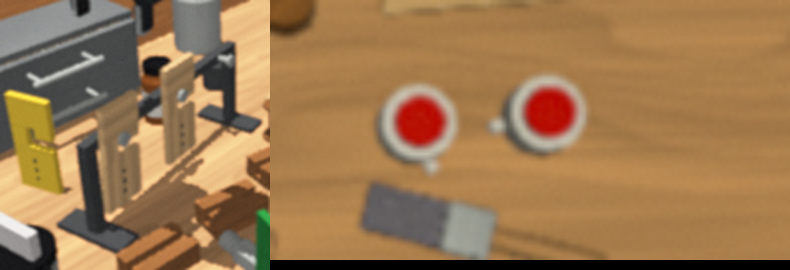

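```bash
python3 go.py .4078 -.144 .12 125
```

```text
t 28.35 p [0.5237 0.2607 0.2635] phi 101.14 q [15. 23. 64.  0. 91.  4.] F [-0.2 -0.2 -1.2] M [ 0.01  0.02 -0.02] w 0.0855
shift now cm [-37.6  -19.55  13.48]
yaw -0.417 shift after turn [-26.5  -32.7   14.35]
```

>>> {"method": "carry_out", "body": {"rows": [{"tx": -3.7, "ty": -1.9, "tz": 0, "yaw": 0}, {"tx": -3.7, "ty": -1.9, "tz": 0, "yaw": 0}, {"tx": -3.7, "ty": -1.9, "tz": 0, "yaw": 0}, {"tx": -3.7, "ty": -1.9, "tz": 0, "yaw": 0}, {"tx": -3.7, "ty": -1.9, "tz": 0, "yaw": 0}, {"tx": -3.7, "ty": -1.9, "tz": 0, "yaw": 0}, {"tx": -3.7, "ty": -1.9, "tz": 0, "yaw": 0}, {"tx": -3.7, "ty": -1.9, "tz": 0, "yaw": 0}, {"tx": -3.7, "ty": -1.9, "tz": 0, "yaw": 0}, {"tx": 0, "ty": 0, "tz": 0, "yaw": -0.14}, {"tx": 0, "ty": 0, "tz": 0, "yaw": -0.14}, {"tx": 0, "ty": 0, "tz": 0, "yaw": -0.14}]}}

```text
time_s: 29.55
position: [0.4093, -0.1115, 0.2419]
tool_rot: [[-0.586, 0.81, -0.002], [0.81, 0.586, 0.021], [0.019, 0.01, -1.0]]
ft_force: [0.3, -0.6, -0.7]
grip_width: 0.0856
```

```bash
python3 go.py .4078 -.144 .12 125
```

```text
t 29.55 p [ 0.4093 -0.1115  0.2419] phi 125.88 q [-32.   8.  89.   1.  84. -68.] F [ 0.3 -0.6 -0.7] M [-0.04 -0.03  0.02] w 0.0856
shift now cm [-2.77 -2.15 12.12]
yaw 0.015 shift after turn [-2.58 -1.98 12.19]
```

>>> {"method": "carry_out", "body": {"rows": [{"tx": -1.4, "ty": -1.1, "tz": 2, "yaw": 0.015}, {"tx": -1.3, "ty": -1, "tz": 2.5, "yaw": 0}, {"tx": 0, "ty": 0, "tz": 2.5, "yaw": 0}, {"tx": 0, "ty": 0, "tz": 2.5, "yaw": 0}, {"tx": 0, "ty": 0, "tz": 1.5, "yaw": 0}, {"tx": 0, "ty": 0, "tz": 0, "yaw": 0}, {"tx": 0, "ty": 0, "tz": 0, "yaw": 0}]}}

```text
time_s: 30.25
position: [0.4034, -0.1424, 0.1221]
tool_rot: [[-0.576, 0.817, -0.013], [0.817, 0.576, 0.029], [0.031, 0.006, -0.999]]
ft_force: [0.2, 0.9, 0.7]
grip_width: 0.0855
```

```bash
python3 go.py .4078 -.144 .005 125
python3 - <<'E'
from m import *
s=env.get_image('side')[:,:,::-1].copy()
for z in(.068,): print(proj('side',[.4078,-.144,z]),proj('side',[.4134,-.2457,z]))
s0=cv2.imread('pics/raw_side0.png')
blobs(s0,(0,150,100),(8,255,255),(300,150,450,260),10,label='cap0');blobs(s,(0,150,100),(8,255,255),(300,150,450,260),10,label='cap')
E
```

```text
t 30.25 p [ 0.4034 -0.1424  0.1221] phi 125.18 q [-36.  16. 100.   1.  65. -72.] F [0.2 0.9 0.7] M [ 0.02  0.02 -0.05] w 0.0855
shift now cm [-0.75  0.19 11.7 ]
yaw 0.003 shift after turn [-0.38  0.27 11.71]
[333.33096678 204.65822339] [349.59295342 192.10730204]
cap0 area 47 c [346.51 192.77] bbox [343 190   8   8] rect [346.5 193.5] [7. 7.] 90.0
cap0 area 81 c [331.48 205.56] bbox [326 202  12   9] rect [331.5 206. ] [ 8. 11.] 90.0
cap area 62 c [330.06 206.1 ] bbox [326 202   8  10] rect [329.5 206.5] [9. 7.] 90.0
```

>>> {"method": "carry_out", "body": {"rows": [{"tx": -0.4, "ty": 0.2, "tz": 2, "yaw": 0}, {"tx": 0, "ty": 0, "tz": 2, "yaw": 0}, {"tx": 0, "ty": 0, "tz": 1.5, "yaw": 0}, {"tx": 0, "ty": 0, "tz": 0, "yaw": 0}, {"tx": 0, "ty": 0, "tz": 0, "yaw": 0}]}}

```text
time_s: 30.8
position: [0.4093, -0.1444, 0.0697]
tool_rot: [[-0.577, 0.817, -0.005], [0.817, 0.577, 0.024], [0.022, 0.009, -1.0]]
ft_force: [0.2, -0.1, -0.9]
grip_width: 0.0853
```

```bash
python3 go.py .4078 -.144 .006 125
```

```text
t 30.8 p [ 0.4093 -0.1444  0.0697] phi 125.23 q [-36.  21. 104.   1.  56. -72.] F [ 0.2 -0.1 -0.9] M [-0.01 -0.01 -0.03] w 0.0853
shift now cm [-0.02 -0.16  6.37]
yaw 0.004 shift after turn [ 0.12 -0.1   6.37]
```

>>> {"method": "carry_out", "body": {"rows": [{"tx": 0, "ty": -0.1, "tz": 1.5, "yaw": 0}, {"tx": 0, "ty": 0, "tz": 1.5, "yaw": 0}, {"tx": 0, "ty": 0, "tz": 1.3, "yaw": 0}, {"tx": 0, "ty": 0, "tz": 1, "yaw": 0}, {"tx": 0, "ty": 0, "tz": 0.6, "yaw": 0}, {"tx": 0, "ty": 0, "tz": 0, "yaw": 0}]}}

```text
time_s: 31.4
position: [0.4121, -0.1462, 0.0146]
tool_rot: [[-0.577, 0.817, 0.005], [0.817, 0.577, 0.016], [0.01, 0.013, -1.0]]
ft_force: [0.8, -0.4, -0.5]
grip_width: 0.0854
```

```bash
python3 go.py .4078 -.144 .006 125
```

```text
t 31.4 p [ 0.4121 -0.1462  0.0146] phi 125.26 q [-36.  27. 108.   1.  46. -72.] F [ 0.8 -0.4 -0.5] M [ 0.    0.04 -0.02] w 0.0854
shift now cm [ 0.42 -0.23  0.87]
yaw 0.005 shift after turn [ 0.43 -0.22  0.86]
```

>>> {"method": "carry_out", "body": {"rows": [{"tx": 0.4, "ty": -0.23, "tz": 0.5, "yaw": 0}, {"tx": 0, "ty": 0, "tz": 0.4, "yaw": 0}, {"tx": 0, "ty": 0, "tz": 0, "yaw": 0}]}}

```text
time_s: 31.7
position: [0.4081, -0.1443, 0.006]
tool_rot: [[-0.577, 0.816, 0.007], [0.816, 0.577, 0.015], [0.008, 0.014, -1.0]]
ft_force: [0.2, 0.6, -0.3]
grip_width: 0.0852
```

>>> {"method": "carry_out", "body": {"rows": [{"tx": 0, "ty": 0, "tz": 0, "yaw": 0}, {"tx": 0, "ty": 0, "tz": 0, "yaw": 0}, {"tx": 0, "ty": 0, "tz": 0, "yaw": 0}, {"tx": 0, "ty": 0, "tz": 0, "yaw": 0}, {"tx": 0, "ty": 0, "tz": 0, "yaw": 0}], "jaw": 1, "squeeze": 40}}

```text
time_s: 32.2
position: [0.4084, -0.1445, 0.0067]
tool_rot: [[-0.577, 0.816, 0.008], [0.816, 0.577, 0.014], [0.007, 0.014, -1.0]]
ft_force: [-0.3, 0.3, -0.8]
grip_width: 0.0572
```

```bash
python3 go.py .4078 -.144 .006 125
```

```text
t 32.2 p [ 0.4084 -0.1445  0.0067] phi 125.27 q [-36.  28. 109.   1.  44. -72.] F [-0.3  0.3 -0.8] M [ 0.02 -0.02 -0.02] w 0.0572
shift now cm [ 0.07 -0.02  0.07]
yaw 0.005 shift after turn [ 0.07 -0.02  0.07]
```

>>> {"method": "carry_out", "body": {"rows": [{"tx": 0, "ty": 0, "tz": -1, "yaw": 0}, {"tx": 0, "ty": 0, "tz": -2, "yaw": 0}, {"tx": 0, "ty": 0, "tz": -2.5, "yaw": 0}, {"tx": 0, "ty": 0, "tz": 0, "yaw": 0}]}}

```text
time_s: 32.6
position: [0.4077, -0.1452, 0.0645]
tool_rot: [[-0.577, 0.816, 0.006], [0.816, 0.577, 0.015], [0.009, 0.014, -1.0]]
ft_force: [0.9, -0.4, -2.0]
grip_width: 0.0571
```

```bash
python3 - <<'E'
from m import *
for C,a0 in(((.4078,-.144),204.5),((.4134,-.2457),101)):
  for fn in('raw_top0','raw_t8'):
    im=cv2.imread(f'pics/{fn}.png'); hsv=cv2.cvtColor(im,cv2.COLOR_BGR2HSV).astype(float)
    # saturation profile along the circle r=35..39 at z=.016, white = low sat & bright
    A=np.radians(np.arange(a0-40,a0+41,2)); prof=[]
    for a in A:
        v=0
        for r in(.035,.0365,.038):
            u=proj('top',[C[0]+r*np.cos(a),C[1]+r*np.sin(a),.016]).astype(np.float32)
            px=cv2.getRectSubPix(im.astype(np.float32),(1,1),(float(u[0]),float(u[1])))[0,0]; v+=px[0]/3   # blue channel: wood low, white high
        prof.append(v)
    prof=np.array(prof); w=np.clip(prof-prof.min()-.4*(prof.max()-prof.min()),0,None)
    print(fn,C,'rib az',np.degrees((w*A).sum()/w.sum()).round(1),prof.round(0)[::2])
E
python3 go.py .5545 -.1711 .075 105
```

```text
raw_top0 (0.4078, -0.144) rib az 204.4 [ 78.  77.  77.  77.  77.  76.  79.  94. 128. 155. 168. 155. 127.  98.
  86.  84.  87.  88.  92.  95.  95.]
raw_t8 (0.4078, -0.144) rib az 204.4 [ 76.  74.  72.  74.  74.  74.  77.  90. 124. 151. 163. 150. 123.  94.
  81.  79.  83.  84.  88.  90.  91.]
raw_top0 (0.4134, -0.2457) rib az 99.7 [ 72.  73.  75.  76.  77.  78.  83.  98. 129. 150. 154. 139. 110.  92.
  82.  83.  85.  86.  83.  83.  84.]
raw_t8 (0.4134, -0.2457) rib az 99.8 [ 68.  69.  71.  73.  75.  74.  78.  95. 125. 144. 148. 135. 108.  89.
  79.  79.  82.  82.  82.  83.  80.]
t 32.6 p [ 0.4077 -0.1452  0.0645] phi 125.26 q [-36.  21. 105.   1.  54. -72.] F [ 0.9 -0.4 -2. ] M [-0.01 -0.02 -0.02] w 0.0571
shift now cm [-10.58  10.5   -0.99]
yaw 0.354 shift after turn [-6.3  13.51 -1.05]
```

>>> {"method": "carry_out", "body": {"rows": [{"tx": 0, "ty": 0, "tz": -0.5, "yaw": 0.12}, {"tx": 0, "ty": 0, "tz": -0.5, "yaw": 0.12}, {"tx": 0, "ty": 0, "tz": 0, "yaw": 0.107}, {"tx": -1.2, "ty": 2.6, "tz": 0, "yaw": 0}, {"tx": -1.2, "ty": 2.6, "tz": 0, "yaw": 0}, {"tx": -1.2, "ty": 2.6, "tz": 0, "yaw": 0}, {"tx": -1.2, "ty": 2.6, "tz": 0, "yaw": 0}, {"tx": -1.2, "ty": 2.6, "tz": 0, "yaw": 0}, {"tx": 0, "ty": 0, "tz": 0, "yaw": 0}, {"tx": 0, "ty": 0, "tz": 0, "yaw": 0}]}}

```text
time_s: 33.6
position: [0.5504, -0.1694, 0.07]
tool_rot: [[-0.25, 0.968, -0.001], [0.968, 0.25, 0.019], [0.019, 0.004, -1.0]]
ft_force: [-1.2, -0.0, -1.6]
grip_width: 0.0572
```

```bash
python3 - <<'E'
from m import *
im=cv2.imread('pics/raw_t8.png')
for C in((.5703,-.3705),(.5626,-.2708),(.5545,-.1711)):
    A=np.radians(np.arange(140,230,3)); p=[]
    for a in A:
        u=proj('top',[C[0]+.0355*np.cos(a),C[1]+.0355*np.sin(a),.026])
        p.append(cv2.getRectSubPix(im.astype(np.float32),(1,1),(float(u[0]),float(u[1])))[0,0][0])
    p=np.array(p);w=np.clip(p.max()-p-.4*np.ptp(p),0,None); print('notch',np.degrees((w*A).sum()/w.sum()).round(1))
E
python3 go.py .5542 -.1711 .075 105.4
```

```text
notch 185.7
notch 186.1
notch 185.5
t 33.6 p [ 0.5504 -0.1694  0.07  ] phi 104.47 q [-29.  33.  82.   1.  66. -44.] F [-1.2 -0.  -1.6] M [-0.02  0.03 -0.  ] w 0.0572
shift now cm [-0.25  0.33 -0.5 ]
yaw -0.016 shift after turn [-0.27  0.32 -0.5 ]
```

>>> {"method": "carry_out", "body": {"rows": [{"tx": -0.3, "ty": 0.35, "tz": 0, "yaw": -0.022}, {"tx": 0, "ty": 0, "tz": 1.2, "yaw": 0}, {"tx": 0, "ty": 0, "tz": 1, "yaw": 0}, {"tx": 0, "ty": 0, "tz": 0.8, "yaw": 0}, {"tx": 0, "ty": 0, "tz": 0, "yaw": 0}, {"tx": 0, "ty": 0, "tz": 0, "yaw": 0}]}}

```text
time_s: 34.2
position: [0.5514, -0.1701, 0.0359]
tool_rot: [[-0.272, 0.962, -0.005], [0.962, 0.272, 0.022], [0.022, 0.001, -1.0]]
ft_force: [-0.1, -0.1, -1.1]
grip_width: 0.0567
```

```bash
python3 go.py .5547 -.1718 .036 105.8
```

```text
t 34.2 p [ 0.5514 -0.1701  0.0359] phi 105.79 q [-29.  35.  83.   1.  62. -46.] F [-0.1 -0.1 -1.1] M [-0.08 -0.02  0.02] w 0.0567
shift now cm [-0.25  0.27 -0.01]
yaw -0.0 shift after turn [-0.25  0.27 -0.01]
```

>>> {"method": "carry_out", "body": {"rows": [{"tx": -0.25, "ty": 0.27, "tz": 0, "yaw": 0}, {"tx": 0, "ty": 0, "tz": 0, "yaw": 0}]}}

```text
time_s: 34.4
position: [0.5551, -0.172, 0.0363]
tool_rot: [[-0.272, 0.962, -0.004], [0.962, 0.272, 0.021], [0.021, 0.002, -1.0]]
ft_force: [0.1, 1.0, -0.6]
grip_width: 0.0571
```

```bash
python3 go.py .5547 -.1718 .036 105.8
```

```text
t 34.4 p [ 0.5551 -0.172   0.0363] phi 105.78 q [-29.  35.  83.   1.  63. -46.] F [ 0.1  1.  -0.6] M [-0.04 -0.02 -0.01] w 0.0571
shift now cm [ 0.03 -0.03  0.03]
yaw -0.0 shift after turn [ 0.03 -0.03  0.03]
```

>>> {"method": "carry_out", "body": {"rows": [{"tx": 0, "ty": 0, "tz": 0.5, "yaw": 0}, {"tx": 0, "ty": 0, "tz": 0.5, "yaw": 0}, {"tx": 0, "ty": 0, "tz": 0, "yaw": 0}]}}

```text
time_s: 34.7
position: [0.5554, -0.1719, 0.026]
tool_rot: [[-0.272, 0.962, -0.003], [0.962, 0.272, 0.021], [0.021, 0.003, -1.0]]
ft_force: [-0.1, -0.6, -1.5]
grip_width: 0.0571
```

```bash
python3 go.py .5547 -.1718 .0147 105.8
```

```text
t 34.7 p [ 0.5554 -0.1719  0.026 ] phi 105.79 q [-29.  36.  83.   1.  61. -46.] F [-0.1 -0.6 -1.5] M [0.   0.   0.02] w 0.0571
shift now cm [ 0.01 -0.07  1.13]
yaw -0.0 shift after turn [ 0.03 -0.07  1.13]
```

>>> {"method": "carry_out", "body": {"rows": [{"tx": 0, "ty": -0.05, "tz": 0.5, "yaw": 0}, {"tx": 0, "ty": 0, "tz": 0.4, "yaw": 0}, {"tx": 0, "ty": 0, "tz": 0, "yaw": 0}]}}

```text
time_s: 35.0
position: [0.5547, -0.1718, 0.016]
tool_rot: [[-0.272, 0.962, -0.003], [0.962, 0.272, 0.021], [0.021, 0.002, -1.0]]
ft_force: [-0.4, -0.1, -1.9]
grip_width: 0.0569
```

>>> {"method": "carry_out", "body": {"rows": [{"tx": 0, "ty": 0, "tz": 0.2, "yaw": 0}, {"tx": 0, "ty": 0, "tz": 0.15, "yaw": 0}, {"tx": 0, "ty": 0, "tz": 0, "yaw": 0}]}}

```text
time_s: 35.3
position: [0.555, -0.1718, 0.0155]
tool_rot: [[-0.272, 0.962, -0.001], [0.962, 0.272, 0.02], [0.019, 0.004, -1.0]]
ft_force: [0.2, 0.2, -1.2]
grip_width: 0.0566
```

```bash
python3 go.py .5547 -.1718 .0147 105.8
```

```text
t 35.3 p [ 0.555  -0.1718  0.0155] phi 105.81 q [-29.  37.  84.   1.  60. -46.] F [ 0.2  0.2 -1.2] M [-0.02 -0.05  0.01] w 0.0566
shift now cm [ 0.01 -0.03  0.08]
yaw 0.0 shift after turn [ 0.01 -0.03  0.08]
```

>>> {"method": "carry_out", "body": {"rows": [{"tx": 0, "ty": 0, "tz": 0, "yaw": 0}, {"tx": 0, "ty": 0, "tz": 0, "yaw": 0}, {"tx": 0, "ty": 0, "tz": 0, "yaw": 0}, {"tx": 0, "ty": 0, "tz": 0, "yaw": 0}], "jaw": -1}}

```text
time_s: 35.7
position: [0.5554, -0.1719, 0.0156]
tool_rot: [[-0.272, 0.962, -0.0], [0.962, 0.272, 0.019], [0.018, 0.005, -1.0]]
ft_force: [-0.9, 0.4, 0.1]
grip_width: 0.0849
```

>>> {"method": "carry_out", "body": {"rows": [{"tx": 0, "ty": 0, "tz": -1, "yaw": 0}, {"tx": 0, "ty": 0, "tz": -3, "yaw": 0}, {"tx": 0, "ty": 0, "tz": -4, "yaw": 0}, {"tx": 0, "ty": 0, "tz": -4, "yaw": 0}, {"tx": 0, "ty": 0, "tz": 0, "yaw": 0.13}, {"tx": 0, "ty": 0, "tz": 0, "yaw": 0.13}, {"tx": 0, "ty": 0, "tz": 0, "yaw": 0.13}, {"tx": 0, "ty": 0, "tz": 0, "yaw": 0.13}, {"tx": 0, "ty": 0, "tz": 0, "yaw": 0.13}, {"tx": 0, "ty": 0, "tz": 0, "yaw": 0.13}, {"tx": 0, "ty": 0, "tz": 0, "yaw": 0}]}}

```text
time_s: 36.8
position: [0.5557, -0.1746, 0.1484]
tool_rot: [[0.509, 0.86, 0.005], [0.86, -0.509, 0.016], [0.016, -0.004, -1.0]]
ft_force: [1.0, 0.6, -0.1]
grip_width: 0.0857
```

```bash
cat > rib.py <<'E'
from m import *
def look(fn):
    t=env.get_image('top')[:,:,::-1].copy(); cv2.imwrite(f'pics/{fn}.png',t)
    for c,p,r in blobs(t,(0,150,120),(8,255,255),(250,120,520,420),20,label='cap'): print('z68',onz('top',*c,.068).round(4),'z76',onz('top',*c,.076).round(4))
    s=env.get_image('side')[:,:,::-1].copy(); cv2.imwrite(f'pics/{fn}s.png',s)
    blobs(s,(0,150,100),(8,255,255),(300,130,450,260),8,label='side cap')
E
python3 -c "
import rib; rib.look('t9')"; python3 go.py .4134 -.2457 .1 60
```

```text
cap area 115 c [359.55 232.52] bbox [354 227  12  12] rect [359.5 232.5] [11. 11.] 90.0
z68 [ 0.4133 -0.2458  0.068 ] z76 [ 0.4126 -0.2442  0.076 ]
side cap area 39 c [302.05 185.69] bbox [300 182   6   8] rect [302.5 185.5] [7. 5.] 90.0
t 36.9 p [ 0.5558 -0.1746  0.1483] phi 59.64 q [-30.  28.  75.   1.  77.   1.] F [ 0.1 -0.3 -1. ] M [ 0.02  0.03 -0.02] w 0.0855
shift now cm [-13.41  -8.67   4.65]
yaw -0.006 shift after turn [-13.28  -8.77   4.83]
```

>>> {"method": "carry_out", "body": {"rows": [{"tx": -2.6, "ty": -1.7, "tz": 0, "yaw": 0}, {"tx": -2.6, "ty": -1.7, "tz": 0, "yaw": 0}, {"tx": -2.6, "ty": -1.7, "tz": 0, "yaw": 0}, {"tx": -2.6, "ty": -1.7, "tz": 0, "yaw": 0}, {"tx": -2.6, "ty": -1.7, "tz": 0, "yaw": 0}, {"tx": 0, "ty": 0, "tz": 0, "yaw": 0}, {"tx": 0, "ty": 0, "tz": 0, "yaw": 0}]}}

```text
time_s: 37.6
position: [0.4128, -0.2467, 0.1474]
tool_rot: [[0.484, 0.875, 0.006], [0.875, -0.484, 0.015], [0.016, -0.002, -1.0]]
ft_force: [0.2, 0.3, 0.8]
grip_width: 0.0851
```

```bash
python3 go.py .4134 -.2457 .06 60
```

```text
t 37.6 p [ 0.4128 -0.2467  0.1474] phi 61.02 q [-46.  19.  91.   1.  70. -17.] F [0.2 0.3 0.8] M [-0.02  0.01  0.02] w 0.0851
shift now cm [-0.03  0.02  8.75]
yaw 0.018 shift after turn [0.11 0.   8.74]
```

>>> {"method": "carry_out", "body": {"rows": [{"tx": 0, "ty": 0, "tz": 2, "yaw": 0.018}, {"tx": 0, "ty": 0, "tz": 2, "yaw": 0}, {"tx": 0, "ty": 0, "tz": 2, "yaw": 0}, {"tx": 0, "ty": 0, "tz": 1.5, "yaw": 0}, {"tx": 0, "ty": 0, "tz": 0, "yaw": 0}, {"tx": 0, "ty": 0, "tz": 0, "yaw": 0}]}}

```text
time_s: 38.2
position: [0.4184, -0.2446, 0.0715]
tool_rot: [[0.489, 0.872, 0.01], [0.872, -0.489, 0.012], [0.016, 0.003, -1.0]]
ft_force: [-0.5, 0.1, 1.0]
grip_width: 0.0855
```

```bash
python3 go.py .4134 -.2457 .007 60; python3 -c "
import rib; rib.look('t10')"
```

```text
t 38.2 p [ 0.4184 -0.2446  0.0715] phi 60.75 q [-45.  25.  97.   1.  58. -16.] F [-0.5  0.1  1. ] M [-0.03  0.   -0.03] w 0.0855
shift now cm [-0.44 -0.4   6.44]
yaw 0.013 shift after turn [-0.35 -0.37  6.45]
cap area 113 c [334.42 187.42] bbox [329 182  12  12] rect [334.5 187.5] [11. 11.] 90.0
z68 [ 0.5584 -0.1723  0.068 ] z76 [ 0.5568 -0.1711  0.076 ]
side cap area 29 c [301.62 184.79] bbox [300 182   5   7] rect [302. 185.] [6. 4.] 90.0
```

>>> {"method": "carry_out", "body": {"rows": [{"tx": -0.44, "ty": -0.4, "tz": 1, "yaw": 0.013}, {"tx": 0, "ty": 0, "tz": 1.3, "yaw": 0}, {"tx": 0, "ty": 0, "tz": 1.3, "yaw": 0}, {"tx": 0, "ty": 0, "tz": 1, "yaw": 0}, {"tx": 0, "ty": 0, "tz": 0.8, "yaw": 0}, {"tx": 0, "ty": 0, "tz": 0, "yaw": 0}, {"tx": 0, "ty": 0, "tz": 0, "yaw": 0}]}}

```text
time_s: 39.0
position: [0.4163, -0.2483, 0.0205]
tool_rot: [[0.498, 0.867, 0.019], [0.867, -0.499, 0.004], [0.013, 0.014, -1.0]]
ft_force: [-0.0, 0.2, -0.6]
grip_width: 0.0854
```

```bash
python3 go.py .4134 -.2457 .007 60
```

```text
t 39.0 p [ 0.4163 -0.2483  0.0205] phi 60.1 q [-45.  29. 101.   1.  50. -16.] F [-0.   0.2 -0.6] M [ 0.   -0.06 -0.03] w 0.0854
shift now cm [ 0.06 -0.4   1.34]
yaw 0.002 shift after turn [ 0.08 -0.38  1.35]
```

>>> {"method": "carry_out", "body": {"rows": [{"tx": 0.05, "ty": -0.4, "tz": 0.7, "yaw": 0}, {"tx": 0, "ty": 0, "tz": 0.6, "yaw": 0}, {"tx": 0, "ty": 0, "tz": 0, "yaw": 0}]}}

```text
time_s: 39.3
position: [0.4134, -0.2459, 0.0073]
tool_rot: [[0.498, 0.867, 0.02], [0.867, -0.499, 0.003], [0.012, 0.016, -1.0]]
ft_force: [-0.3, 0.1, 0.2]
grip_width: 0.0853
```

>>> {"method": "carry_out", "body": {"rows": [{"tx": 0, "ty": 0, "tz": 0, "yaw": 0}, {"tx": 0, "ty": 0, "tz": 0, "yaw": 0}, {"tx": 0, "ty": 0, "tz": 0, "yaw": 0}, {"tx": 0, "ty": 0, "tz": 0, "yaw": 0}, {"tx": 0, "ty": 0, "tz": 0, "yaw": 0}], "jaw": 1, "squeeze": 40}}

```text
time_s: 39.8
position: [0.4137, -0.2461, 0.0076]
tool_rot: [[0.498, 0.867, 0.02], [0.867, -0.498, 0.002], [0.012, 0.017, -1.0]]
ft_force: [-0.5, -0.0, -1.2]
grip_width: 0.0572
```

```bash
python3 go.py .4134 -.2457 .007 60
```

```text
t 39.8 p [ 0.4137 -0.2461  0.0076] phi 60.11 q [-45.  30. 102.   1.  47. -16.] F [-0.5 -0.  -1.2] M [-0.01  0.   -0.  ] w 0.0572
shift now cm [ 0.02 -0.05  0.06]
yaw 0.002 shift after turn [ 0.02 -0.05  0.06]
```

>>> {"method": "carry_out", "body": {"rows": [{"tx": 0, "ty": 0, "tz": -1, "yaw": 0}, {"tx": 0, "ty": 0, "tz": -2, "yaw": 0}, {"tx": 0, "ty": 0, "tz": -3, "yaw": 0}, {"tx": 0, "ty": 0, "tz": 0, "yaw": -0.14}, {"tx": 0, "ty": 0, "tz": 0, "yaw": -0.14}, {"tx": 0, "ty": 0, "tz": 0, "yaw": -0.14}, {"tx": 0, "ty": 0, "tz": 0, "yaw": -0.14}, {"tx": 0, "ty": 0, "tz": 0, "yaw": -0.14}, {"tx": 0, "ty": 0, "tz": 0, "yaw": -0.14}, {"tx": 0, "ty": 0, "tz": 0, "yaw": -0.14}, {"tx": 0, "ty": 0, "tz": 0, "yaw": -0.14}, {"tx": 0, "ty": 0, "tz": 0, "yaw": -0.14}]}}

```text
time_s: 41.0
position: [0.4117, -0.2456, 0.0766]
tool_rot: [[-0.709, 0.705, 0.021], [0.705, 0.709, 0.001], [-0.015, 0.016, -1.0]]
ft_force: [0.5, -0.2, -1.8]
grip_width: 0.0568
```

```bash
python3 go.py .5632 -.2709 .075 145.2
```

```text
t 41.0 p [ 0.4117 -0.2456  0.0766] phi 135.13 q [-46.  24.  98.   1.  58. -91.] F [ 0.5 -0.2 -1.8] M [0.   0.01 0.02] w 0.0568
shift now cm [-12.52   8.89   0.48]
yaw -0.176 shift after turn [-13.89   6.57   0.16]
```

>>> {"method": "carry_out", "body": {"rows": [{"tx": 0, "ty": 0, "tz": 0, "yaw": -0.09}, {"tx": 0, "ty": 0, "tz": 0, "yaw": -0.09}, {"tx": -2.2, "ty": 1.05, "tz": 0, "yaw": 0}, {"tx": -2.2, "ty": 1.05, "tz": 0, "yaw": 0}, {"tx": -2.2, "ty": 1.05, "tz": 0, "yaw": 0}, {"tx": -2.2, "ty": 1.05, "tz": 0, "yaw": 0}, {"tx": -2.2, "ty": 1.05, "tz": 0, "yaw": 0}, {"tx": -2.2, "ty": 1.05, "tz": 0, "yaw": 0}, {"tx": 0, "ty": 0, "tz": 0, "yaw": 0}, {"tx": 0, "ty": 0, "tz": 0, "yaw": 0}]}}

```text
time_s: 42.0
position: [0.5598, -0.266, 0.0851]
tool_rot: [[-0.83, 0.557, 0.02], [0.557, 0.83, 0.001], [-0.016, 0.012, -1.0]]
ft_force: [-0.3, -1.0, -2.5]
grip_width: 0.057
```

```bash
python3 go.py .5634 -.2709 .05 145.4
```

```text
t 42.0 p [ 0.5598 -0.266   0.0851] phi 146.11 q [-37.  35.  74.   1.  70. -93.] F [-0.3 -1.  -2.5] M [0.03 0.07 0.01] w 0.057
shift now cm [-0.51 -0.25  3.51]
yaw 0.012 shift after turn [-0.57 -0.2   3.51]
```

>>> {"method": "carry_out", "body": {"rows": [{"tx": -0.5, "ty": -0.25, "tz": 1, "yaw": 0.012}, {"tx": 0, "ty": 0, "tz": 1.2, "yaw": 0}, {"tx": 0, "ty": 0, "tz": 1.2, "yaw": 0}, {"tx": 0, "ty": 0, "tz": 1, "yaw": 0}, {"tx": 0, "ty": 0, "tz": 0, "yaw": 0}, {"tx": 0, "ty": 0, "tz": 0, "yaw": 0}]}}

```text
time_s: 42.6
position: [0.5605, -0.2707, 0.0365]
tool_rot: [[-0.822, 0.57, 0.016], [0.57, 0.822, 0.004], [-0.011, 0.012, -1.0]]
ft_force: [-0.5, -0.2, -1.8]
grip_width: 0.057
```

```bash
python3 go.py .5634 -.2709 .036 145.4
```

```text
t 42.6 p [ 0.5605 -0.2707  0.0365] phi 145.27 q [-37.  38.  77.   1.  65. -93.] F [-0.5 -0.2 -1.8] M [0.02 0.   0.02] w 0.057
shift now cm [-0.25  0.15  0.05]
yaw -0.002 shift after turn [-0.25  0.15  0.05]
```

>>> {"method": "carry_out", "body": {"rows": [{"tx": -0.22, "ty": 0.15, "tz": 0, "yaw": 0}, {"tx": 0, "ty": 0, "tz": 0.5, "yaw": 0}, {"tx": 0, "ty": 0, "tz": 0.5, "yaw": 0}, {"tx": 0, "ty": 0, "tz": 0, "yaw": 0}]}}

```text
time_s: 43.0
position: [0.5641, -0.2709, 0.0267]
tool_rot: [[-0.822, 0.569, 0.018], [0.57, 0.822, 0.003], [-0.013, 0.012, -1.0]]
ft_force: [-1.4, -0.5, -3.0]
grip_width: 0.057
```

```bash
python3 go.py .5634 -.2709 .0156 145.4
```

```text
t 43.0 p [ 0.5641 -0.2709  0.0267] phi 145.28 q [-37.  39.  77.   1.  63. -92.] F [-1.4 -0.5 -3. ] M [ 0.03  0.02 -0.  ] w 0.057
shift now cm [ 0.07 -0.05  1.11]
yaw -0.002 shift after turn [ 0.06 -0.04  1.11]
```

>>> {"method": "carry_out", "body": {"rows": [{"tx": 0.05, "ty": -0.05, "tz": 0.5, "yaw": 0}, {"tx": 0, "ty": 0, "tz": 0.5, "yaw": 0}, {"tx": 0, "ty": 0, "tz": 0.2, "yaw": 0}, {"tx": 0, "ty": 0, "tz": 0.1, "yaw": 0}, {"tx": 0, "ty": 0, "tz": 0, "yaw": 0}]}}

```text
time_s: 43.5
position: [0.5647, -0.2719, 0.0158]
tool_rot: [[-0.822, 0.569, 0.022], [0.569, 0.822, -0.0], [-0.018, 0.012, -1.0]]
ft_force: [-1.2, 0.9, 0.9]
grip_width: 0.0569
```

```bash
python3 go.py .5634 -.2709 .0156 145.4
```

```text
t 43.5 p [ 0.5647 -0.2719  0.0158] phi 145.28 q [-37.  40.  77.   1.  62. -93.] F [-1.2  0.9  0.9] M [0.14 0.23 0.01] w 0.0569
shift now cm [0.16 0.01 0.02]
yaw -0.002 shift after turn [0.16 0.01 0.02]
```

>>> {"method": "carry_out", "body": {"rows": [{"tx": 0, "ty": 0, "tz": 0, "yaw": 0}, {"tx": 0, "ty": 0, "tz": 0, "yaw": 0}, {"tx": 0, "ty": 0, "tz": 0, "yaw": 0}, {"tx": 0, "ty": 0, "tz": 0, "yaw": 0}], "jaw": -1}}

```text
time_s: 43.9
position: [0.5651, -0.2722, 0.0157]
tool_rot: [[-0.822, 0.569, 0.023], [0.57, 0.822, -0.001], [-0.019, 0.012, -1.0]]
ft_force: [-1.4, 0.4, -0.1]
grip_width: 0.0857
```

>>> {"method": "carry_out", "body": {"rows": [{"tx": 0, "ty": 0, "tz": -1, "yaw": 0}, {"tx": 0, "ty": 0, "tz": -3, "yaw": 0}, {"tx": 0, "ty": 0, "tz": -4, "yaw": 0}, {"tx": 0, "ty": 0, "tz": -4, "yaw": 0}, {"tx": 2, "ty": -3, "tz": -1, "yaw": 0}, {"tx": 2, "ty": -3, "tz": -1, "yaw": 0}, {"tx": 2, "ty": -3, "tz": -1, "yaw": 0}, {"tx": 1, "ty": -3.5, "tz": 0, "yaw": 0}, {"tx": 1, "ty": -3.5, "tz": 0, "yaw": 0}, {"tx": 0, "ty": -3.5, "tz": 0, "yaw": 0}, {"tx": 0, "ty": -3.5, "tz": 0, "yaw": 0}, {"tx": 0, "ty": -3.5, "tz": 0, "yaw": 0}]}}

```text
time_s: 45.1
position: [0.3399, -0.4475, 0.1767]
tool_rot: [[-0.826, 0.563, 0.029], [0.563, 0.826, -0.01], [-0.03, 0.008, -1.0]]
ft_force: [0.0, -0.3, 0.8]
grip_width: 0.0856
```

```bash
python3 - <<'E'
import rib; rib.look('t12'); from m import *
import go; go.st()
t=cv2.imread('pics/t12.png');s=cv2.imread('pics/t12s.png')
b=cv2.resize(t[160:230,310:430],(600,350),interpolation=cv2.INTER_CUBIC)
a=cv2.resize(s[120:320,100:400],(600,400)[:2])[:,:]
a=cv2.resize(s[170:300,120:380],(500,250),interpolation=cv2.INTER_CUBIC)
c=np.zeros((600,600,3),np.uint8);c[:350]=b;c[350:,:500]=a;cv2.imwrite('pics/x12.png',c)
E
```

```text
cap area 109 c [365.94 185.32] bbox [360 180  12  12] rect [365.5 185.5] [11. 11.] 90.0
cap area 111 c [334.49 187.45] bbox [329 182  12  12] rect [334.5 187.5] [11. 11.] 90.0
z68 [ 0.5637 -0.2732  0.068 ] z76 [ 0.5621 -0.2714  0.076 ]
z68 [ 0.5583 -0.1725  0.068 ] z76 [ 0.5567 -0.1713  0.076 ]
side cap area 67 c [315.21 174.43] bbox [310 171  11   8] rect [315.  174.5] [ 7. 10.] 90.0
side cap area 29 c [301.62 184.79] bbox [300 182   5   7] rect [302. 185.] [6. 4.] 90.0
t 45.2 p [ 0.3387 -0.4496  0.1763] phi 145.46 q [ -66.   24.   77.    1.   77. -121.] F [ 0.1 -0.2 -0.2] M [0.05 0.07 0.01] w 0.0856
```

View pics/x12.png

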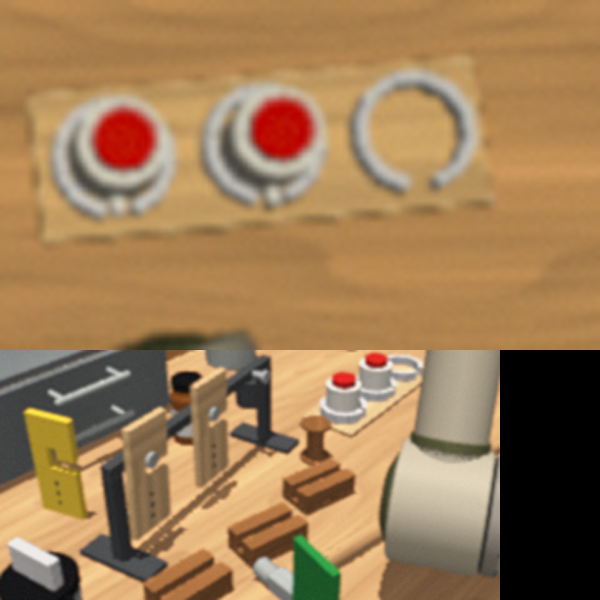

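```bash
python3 - <<'E'
from m import *
t=cv2.imread('pics/t12.png')
b=blobs(t,(0,0,130),(180,70,255),(115,190,160,230),10)
for c,p,r in b:
    q=p-p.mean(0);v=np.linalg.svd(q,full_matrices=False)[2][0]*8
    w=onz('top',*(c+v),.127)-onz('top',*(c-v),.127);print(np.degrees(np.arctan2(w[1],w[0])))
E
```

```text
area 100 c [134.28 208.21] bbox [131 198   7  21] rect [134.2 208. ] [20.5  4.8] 82.9
-171.8656327780825
```

```bash
python3 -c "
from rig import env; print(env.close_job())"
```

```text
the job is handed in; nothing more can be done
None
```

The job is done and handed in, at about 45 s of the 210 s allowed. The system gives no verdict, so these are my own checks.

- **Lid:** I screwed it down first. The wrist torque rose from about 0.1 to 4.6 N m at the stop. The last picture shows the wing bar turned from about 63° to 8°, roughly 0.96 rad, and it stayed there after release.
- **Templates:** Both templates present hang on pins of their own, the middle one and the left one (pins 1 and 2). They went down the full 19 mm and showed the pins in the notches in the pictures afterwards. On the first try at the left pin the second template met something small, so I backed off, corrected the position and it went in without force.
- **Pots:** Both pots present are seated on the floor of sockets 1 and 2, their ribs visible in the notches. Neither moved on its own before I took hold of it.
- **Spool, weight and dye jar:** I did not touch them. I did not measure their positions again at the end.

**Disagreements with the readings:**
- The reported tool height was about 28 mm lower than the cameras showed. My first lid grasp therefore closed on air above the bar; I corrected for this from then on.
- The rail's pins seemed to lie about 4 mm farther from the robot than I first measured.
- The pot in socket 2 measured about 2 mm off my estimate of the socket's centre, within its 2.5 mm of play.

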